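# Clear the coffee-table stack

### The arm

A 6-joint arm with a two-finger parallel gripper is mounted at the origin on the work surface. World frame = base frame: x ahead of the robot, y to its left, z up, the work surface at z = 0. Lengths are in m, angles in degrees, forces in N, time in s.
With the tool pointing down it reaches from about 0.325 to 0.75 m from the base axis. Payload 7.6 kg.
Tool frame: the origin (TCP) lies on the centre line of the jaws, within the pads' length; the fingertips stand 8 mm ahead of it and the grasp point (between the pads) lies 11 mm behind it; z points along the fingers, y is the line along which they close (so a half turn about z gives the same grasp; the last joint's range is limited). The gripper opens to 85 mm and grips with 20 to 120 N. Pads are 22 mm wide; open, the fingers measure 114 mm over their backs; the gripper's body (76 mm by 85 mm) begins 54 mm behind the grasp point. The pads swing forward as they close: fully open they stand 13 mm farther back than shut.
Start: joints at [-68.543, 2.991, 80.254, -0, 96.75, -4.028], TCP at [0.226, -0.474, 0.239] pointing down, gripper open.
Joint ranges: [-166.34, 166.34], [-52.06, 124.39], [6.96, 135.62], [-60.46, 240.46], [14.63, 156.25], [-167.68, 167.68]. Speed limits (degrees/s): [147.25, 147.25, 172.46, 180, 180, 180].

### API

Orientations are given as [roll, pitch, yaw] about the fixed x, y, z axes, in that order (R = Rz(yaw) Ry(pitch) Rx(roll)).
In Python, from rig import env, cams, workorder gives the robot as it stands.
- The arm moves only by the tool step_arm, never from a script. Its argument "deltas" is a list of rows, each an object with "slide": the shift along the world's x, y, z in m, a list of three; "rot": the turn, a rotation vector about the world's x, y, z in rad, a list of three; "claw": the opening, from 0 (shut) to 1 (fully open). In form: [{"slide": [dx, dy, dz], "rot": [ax, ay, az], "claw": claw}, ...]. A call has 1 to 8 rows; each row shifts and turns the commanded pose from where the row before left it; what a row does not reach is not made up. A row lasts 1/12 s, in which the tool goes at most 41.7 mm and 7.16 degrees, less where a joint would pass 70% of its speed; a pose out of reach is approached as far as the arm can. A call is refused whole if a number of a shift passes 0.0417 or a number of a turn 0.125, either way. A call with a gripper value outside its range is refused whole. The fingers move at their own pace and stop on an object; "squeeze" is the grip in N (left out, the last holds). Time passes only in rows, so rows that do not move let the fingers close. It gives the time, the measured TCP pose, the force, the opening and the grip force at its end, in the units of the state.
- env.observe(): the state, without advancing time (a new reading comes with each control period).
- cams.camera(name): name is "scene" or "top" or "wrist"; returns the picture (480x640x3 uint8, red, green, blue); there is no depth.
- cams.get_calibration(name): a dict with "fov_y" (degrees; the focal length in pixels is half the picture's height over the tangent of half this angle, whatever the lens; pixels are square), "cx", "cy" (the principal point, pixels), "view" (4x4, takes a point from world to camera coordinates); the wrist camera has in their place "tool_from_camera" (4x4, takes a point from camera to tool coordinates, whose origin is the TCP and whose axes are the flange's). Camera axes: x right, y down, z forward; pixel columns grow to the right and rows downward; lengths in m; the calibration is good to about 2 mm. The wrist camera is an equidistant fisheye: a pixel r from the principal point sees the ray r / f radians off the axis. A picture is of the moment at which its call begins: read the wrist's pose just before it. get_calibration takes no time and is no camera call.
- workorder.job_done(): hands the job in; it is judged then, once.
The state is a dict: "clock": time; "joint_positions": joint angles; "qd": joint speeds; "effort": joint torques, N m; "position": TCP position; "tcp_rot": TCP orientation; "contact_force": force on the tool from outside, world axes, zero at the start; "ft_torque": the same for the moment, N m; "opening": finger opening in m; "grasp_force": force on a finger pad.
Only numpy, scipy, OpenCV 4.12 (cv2) and the standard library are available. Lean on these libraries where they do the work, as an engineer would, in place of code of your own. Each camera call takes 0.05 s, during which the arm holds its last target. There are 200 camera calls.

### The job

Tidy up after coffee: move the espresso cup from the cork trivet to the middle of its saucer, take the little stack apart, and put the round tin in the middle of the trivet, the coffee-pod box flat inside the shallow grey tray, and the pocket notebook squarely on the middle of the big ring-bound notebook, its long side along the big one's long side. Set each thing down upright rather than dropping it, never tip the cup, and leave the green tumbler and the pepper mill standing where they are.

Things in the scene. Friction and masses are not known exactly. Their poses are not given: they have to be found in the camera images.
- cup: Loose handle-less white espresso cup, open top, 56 mm high; outside diameter 44 mm at the foot, 57 mm at 12 mm up, 60 mm at the rim. About 0.12 kg. Origin: centre of its underside; z up along its axis. At the start it stands on the trivet.
- tin: Loose closed round tin, 60 mm diameter, 32 mm high, green sides with a white lid. About 0.12 kg. Origin: centre of its underside; z up along its axis. At the start it is the top of the stack, standing on the pod box.
- pod_box: Loose closed cardboard box of coffee pods, 92 mm long (its x), 52 mm wide (its y), 40 mm high, plain brown with a white band round the sides. About 0.09 kg. Origin: centre of its underside; z up. At the start it is the middle of the stack, lying on the pocket notebook. Either way round is fine.
- pocket_book: Loose red hard-cover pocket notebook, rigid, 120 mm long (its x), 64 mm wide (its y), 16 mm thick. About 0.11 kg. Origin: centre of its underside; z up. At the start it lies on the table as the foot of the stack. Either way round is fine.
- saucer: Fixed white saucer, the cup's place: 124 mm across, rim 13 mm high, with a flat inner floor about 70 mm across at 6 mm above its origin. Origin: centre of its underside, on the table; z up.
- trivet: Fixed round cork trivet, the tin's place: 100 mm diameter, flat, 8 mm thick. Origin: centre of its underside, on the table; z up. The cup stands on it at the start.
- tray: Fixed shallow open grey plastic tray, the pod box's place: outside 122 mm (its x) by 80 mm (its y), inside 114 by 72 mm, walls 4 mm thick and 14 mm high, floor 4 mm thick. Origin: centre of its underside, on the table; x along its long side, z up.
- big_book: Fixed (closed) big black ring-bound notebook, the pocket notebook's place: 160 mm long (its x), 115 mm wide (its y), top face flat at 10 mm, steel rings along one short side (-x). Origin: centre of its underside, on the table; z up.
- tumbler: Loose green drinking glass, 66 mm across the rim, 95 mm high, a bystander to be left standing. Origin: centre of its underside; z up.
- mill: Loose dark wooden pepper mill, 52 mm diameter at the foot, 125 mm high, a bystander to be left standing. Origin: centre of its underside; z up.
Things that resemble listed ones, but are neither listed nor needed, are in the scene too. Leave any blue or pink look-alike of the tray alone.

How it is judged:
By the outcome, as a careful person would: the job done as asked, in the order asked, and still so for the second after the job is handed in, with the robot touching nothing.
It also fails if it takes over 118 s, if anything falls off the work surface, if the arm or the gripper's body presses on something with over 40 N, if the wrist force passes 120 N, or if a joint passes its speed limit or range.

## Working session

There is one attempt and no reset: what is moved stays moved. The work goes in short steps, Python scripts to look and compute and a tool call to move; the robot and the scene stay as the last step left them, time stands still between calls to the robot, and variables do not carry over. Pictures are saved under pics/ and viewed, at most 14 in all, crops included, and the job is handed in when it is done.

Besides the shell and the picture viewer there is one more tool, called after "Call:" by a JSON object that holds its "method" and its "body", one argument or row to a line. step_arm: Moves the arm, as the interface text tells. Its arguments: {"type":"object","properties":{"deltas":{"type":"array","items":{"type":"object","properties":{"slide":{"type":"array","items":{"type":"number"}},"rot":{"type":"array","items":{"type":"number"}},"claw":{"type":"number"}}}},"squeeze":{"type":"number"}},"required":["deltas"]}

```bash
mkdir -p pics; ls
python3 - <<'E'
from rig import env,cams,workorder
import cv2
for n in("scene","top"):
    im=cams.camera(n); cv2.imwrite(f"pics/{n}0.png",im[:,:,::-1])
    print(n,cams.get_calibration(n))
print(cams.get_calibration("wrist"));print(env.observe())
E
```

```text
pics
scene {'fov_y': 56.751144573631414, 'cx': 322.03346988159603, 'cy': 233.89806582312582, 'view': array([[ 0.44402317,  0.89589596, -0.01462386, -0.14165434],
       [ 0.6864093 , -0.35059742, -0.63712143, -0.30566947],
       [-0.57592161,  0.27285872, -0.7706247 ,  1.17819596],
       [ 0.        ,  0.        ,  0.        ,  1.        ]])}
top {'fov_y': 49.15547991758665, 'cx': 317.0039385232977, 'cy': 236.06572674113477, 'view': array([[ 0.00689876, -0.99990466,  0.01196123, -0.07790089],
       [-0.98688827, -0.00873691, -0.16116827,  0.48365131],
       [ 0.1612574 , -0.01069253, -0.98685446,  1.27465692],
       [ 0.        ,  0.        ,  0.        ,  1.        ]])}
{'fov_y': 65.70646984690485, 'cx': 315.05303896855395, 'cy': 238.79643151110332, 'tool_from_camera': array([[ 3.62913172e-04, -9.63901606e-01, -2.66258449e-01,
         6.86177424e-02],
       [ 9.99999793e-01,  4.91416691e-04, -4.16002730e-04,
         3.36362865e-04],
       [ 5.31829546e-04, -2.66258242e-01,  9.63901585e-01,
        -1.35234417e-01],
       [ 0.00000000e+00,  0.00000000e+00,  0.00000000e+00,
         1.00000000e+00]])}
{'clock': 0.1, 'joint_positions': array([-6.85440890e+01,  3.02365109e+00,  8.03064014e+01,  5.99866366e-04,
        9.67502178e+01, -4.02529023e+00]), 'qd': array([-0.00406233, -0.07381821, -0.03062652, -0.03497284,  0.0655697 ,
        0.05162144]), 'effort': array([ 1.78495771e-03, -3.82579923e+01, -3.60985494e+01,  1.01086371e-05,
        4.78374990e-03, -2.75410321e-05]), 'position': array([ 0.22581381, -0.47367127,  0.23856332]), 'tcp_rot': array([-1.79919970e+02, -6.22905087e-03,  2.54812670e+01]), 'contact_force': array([-0.34652057,  0.92291589, -0.65366803]), 'ft_torque': array([ 0.01175098,  0.03177915, -0.02249502]), 'grasp_force': 0.0, 'opening': 0.08543824056383424}
```

View pics/top0.png

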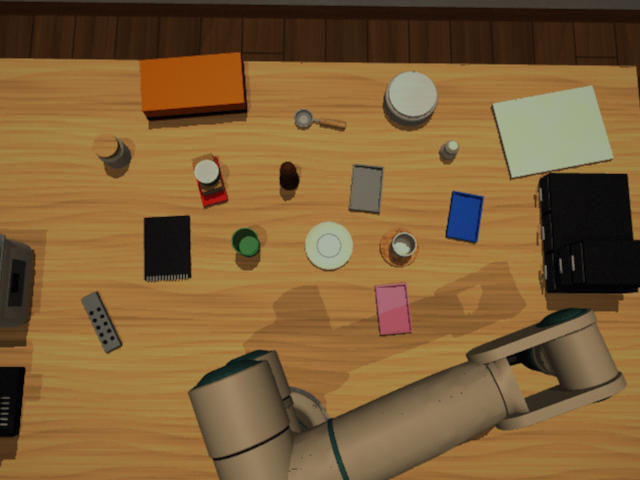

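View pics/scene0.png

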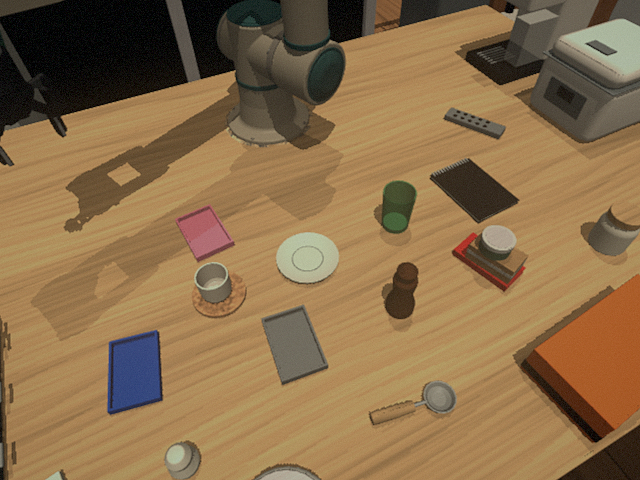

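Top view: cup (403,244) on trivet (398,248), saucer (329,246), tray (367,188), stack (209,181), big book (167,247) with rings toward the robot, tumbler (246,242), mill (289,176). The scene view agrees.

```bash
cat > h.py <<'E'
from rig import env,cams,workorder
import numpy as np,cv2,json
from scipy.spatial.transform import Rotation as R
def pose():
    s=env.observe(); T=np.eye(4); T[:3,:3]=R.from_euler('xyz',s['tcp_rot'],degrees=True).as_matrix(); T[:3,3]=s['position']; return T
class Cam:
    def __init__(s,n,T=None):
        c=cams.get_calibration(n); s.f=240/np.tan(np.radians(c['fov_y']/2)); s.c=np.array([c['cx'],c['cy']]); s.fish=n=='wrist'
        s.V=np.linalg.inv(T@c['tool_from_camera']) if s.fish else c['view']
    def ray(s,px):
        d=(np.array(px,float)-s.c)/s.f
        if s.fish:
            t=np.linalg.norm(d); v=np.r_[d/max(t,1e-9)*np.sin(t),np.cos(t)]
        else: v=np.r_[d,1]
        I=np.linalg.inv(s.V); v=I[:3,:3]@v
        return I[:3,3],v/np.linalg.norm(v)
    def at(s,px,z):
        o,v=s.ray(px); return o+v*(z-o[2])/v[2]
    def proj(s,P):
        p=(s.V@np.c_[np.atleast_2d(P),np.ones(len(np.atleast_2d(P)))].T).T[:,:3]
        if s.fish:
            r=np.linalg.norm(p[:,:2],axis=1); return s.c+s.f*(np.arctan2(r,p[:,2])/np.maximum(r,1e-9))[:,None]*p[:,:2]
        return s.c+s.f*p[:,:2]/p[:,2:]
def tri(obs):
    A=0;b=0
    for c,px in obs:
        o,v=c.ray(px); M=np.eye(3)-np.outer(v,v); A=A+M; b=b+M@o
    return np.linalg.solve(A,b)
def shot(name):
    """wrist picture with its pose, saved"""
    T=pose(); im=cams.camera('wrist')[:,:,::-1].copy(); cv2.imwrite(f'pics/{name}.png',im); np.save(f'pics/{name}.npy',T); return im,Cam('wrist',T)
def load(name): return cv2.imread(f'pics/{name}.png'),Cam('wrist',np.load(f'pics/{name}.npy'))
E
python3 - <<'E'
from h import *
t=Cam('top');s=Cam('scene')
np.set_printoptions(precision=3,suppress=True)
for n,a,b,z in[('cup rim',(403,240),(212,271),.064),('saucer',(329,246),(308,258),.01),('tray',(367,188),(294,344),.01),('bigbook',(167,247),(474,190),.01),('tin top',(207,171),(497,240),.088),('tumbler base',(248,247),(397,222),0),('mill top',(288,168),(406,268),.12),('trivet',(398,248),(219,294),.008),('cups2',(450,146),(180,460),.03)]:
    print(n,t.at(a,z),s.at(b,z),tri([(t,a),(s,b)]))
E
```

```text
cup rim [ 0.472 -0.285  0.064] [ 0.455 -0.285  0.064] [ 0.469 -0.284  0.082]
saucer [ 0.464 -0.105  0.01 ] [ 0.47  -0.105  0.01 ] [ 0.465 -0.104  0.004]
tray [ 0.617 -0.204  0.01 ] [ 0.623 -0.204  0.01 ] [ 0.619 -0.204  0.002]
bigbook [0.458 0.307 0.01 ] [0.467 0.302 0.01 ] [ 0.46   0.311 -0.001]
tin top [0.636 0.198 0.088] [0.64  0.191 0.088] [0.637 0.198 0.081]
tumbler base [0.461 0.103 0.   ] [0.463 0.106 0.   ] [ 0.462  0.104 -0.   ]
mill top [ 0.636 -0.003  0.12 ] [ 0.635 -0.003  0.12 ] [ 0.636 -0.003  0.12 ]
trivet [ 0.46  -0.282  0.008] [ 0.468 -0.287  0.008] [ 0.462 -0.285 -0.003]
cups2 [ 0.727 -0.419  0.03 ] [ 0.721 -0.422  0.03 ] [ 0.724 -0.419  0.037]
```

Call:
{"method": "step_arm", "body": {
  "deltas": [
    {"slide":[0.035,0.026,0.0],"rot":[0,0,-0.0556],"claw":1},
    {"slide":[0.035,0.026,0.0],"rot":[0,0,-0.0556],"claw":1},
    {"slide":[0.035,0.026,0.0],"rot":[0,0,-0.0556],"claw":1},
    {"slide":[0.035,0.026,0.0],"rot":[0,0,-0.0556],"claw":1},
    {"slide":[0.035,0.026,0.0],"rot":[0,0,-0.0556],"claw":1},
    {"slide":[0.035,0.026,0.0],"rot":[0,0,-0.0556],"claw":1},
    {"slide":[0.035,0.026,0.0],"rot":[0,0,-0.0556],"claw":1},
    {"slide":[0.035,0.026,0.0],"rot":[0,0,-0.0556],"claw":1}
  ]
}}

```text
clock: 0.77
position: [0.4948, -0.2735, 0.239]
tcp_rot: [-180.0, 0.0, -0.2]
contact_force: [1.2, 0.9, 0.3]
opening: 0.0851
grasp_force: 0.0
```

Call:
{"method": "step_arm", "body": {
  "deltas": [
    {"slide":[0,0,0],"claw":1},
    {"slide":[0,0,0],"claw":1},
    {"slide":[0,0,0],"claw":1}
  ]
}}

```text
validation failed for argument at $.de...
```

```bash
python3 -c "
from h import *
shot('w1');print(env.observe()['position'],env.observe()['tcp_rot'])"
```

```text
[ 0.49933546 -0.2686151   0.23837012] [-1.79821689e+02 -9.12062944e-02 -3.88208907e-02]
```

Call:
{"method": "step_arm", "body": {
  "deltas": [
    {"slide":[0,0.035,0],"claw":1},
    {"slide":[0,0.035,0],"claw":1},
    {"slide":[0,0.035,0],"claw":1},
    {"slide":[0,0.035,0],"claw":1},
    {"slide":[0,0,0],"claw":1},
    {"slide":[0,0,0],"claw":1},
    {"slide":[0,0,0],"claw":1}
  ]
}}

```text
validation failed for argument at $.de...
```

```bash
python3 -c "
from h import *
shot('w2');print(env.observe()['position'],env.observe()['tcp_rot'])"
```

```text
[ 0.49684471 -0.27103635  0.23820511] [-1.79887215e+02  2.08873284e-02  2.68143970e-01]
```

View pics/w1.png

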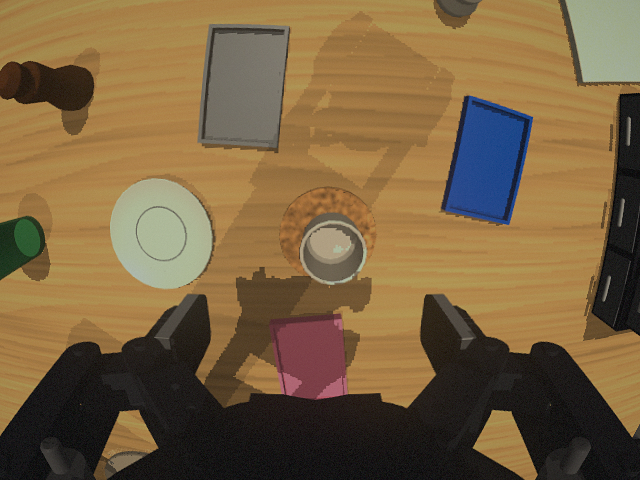

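View pics/w2.png

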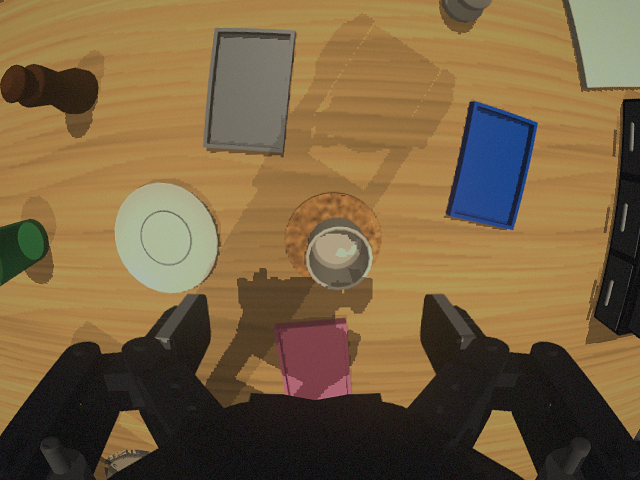

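w2: cup rim (339,258), trivet (333,237), saucer (166,238), tray (250,92), mill and tumbler at left. The second move was refused because every row needs `rot`, so I'm redoing it.

Call:
{"method": "step_arm", "body": {
  "deltas": [
    {"slide":[0,0.035,0],"rot":[0,0,0],"claw":1},
    {"slide":[0,0.035,0],"rot":[0,0,0],"claw":1},
    {"slide":[0,0.035,0],"rot":[0,0,0],"claw":1},
    {"slide":[0,0.035,0],"rot":[0,0,0],"claw":1},
    {"slide":[0,0,0],"rot":[0,0,0],"claw":1},
    {"slide":[0,0,0],"rot":[0,0,0],"claw":1},
    {"slide":[0,0,0],"rot":[0,0,0],"claw":1},
    {"slide":[0,0,0],"rot":[0,0,0],"claw":1}
  ]
}}

```text
clock: 1.53
position: [0.4933, -0.1362, 0.2391]
tcp_rot: [180.0, 0.0, -0.1]
contact_force: [0.3, 0.4, -0.3]
opening: 0.0852
grasp_force: 0.0
```

Run:
```python
from h import *
for i in range(3): print(env.observe()['position'],env.observe()['tcp_rot'])
im3,c3=shot('w3'); im2,c2=load('w2')
print(cams.get_calibration('wrist')['cx'])
import sys
# grab masks: saucer / trivet / tray by colour, report ellipses
for n in('w2','w3'):
    im,_=load(n); hsv=cv2.cvtColor(im,cv2.COLOR_BGR2HSV)
    for nm,lo,hi in[('white',(20,0,140),(90,75,255)),('grey',(0,0,70),(180,45,170)),('blue',(105,150,60),(130,255,255))]:
        m=cv2.inRange(hsv,lo,hi); m=cv2.morphologyEx(m,cv2.MORPH_OPEN,np.ones((3,3)))
        k,l,st,ce=cv2.connectedComponentsWithStats(m)
        for i in range(1,k):
            if st[i,4]>800: print(n,nm,st[i],ce[i].round(1))
    print(hsv[90,250],hsv[240,150],hsv[215,333])
```

```text
[ 0.49327345 -0.13624557  0.23910111] [ 1.79984765e+02  2.71232499e-02 -7.62048141e-02]
[ 0.49327345 -0.13624557  0.23910111] [ 1.79984765e+02  2.71232499e-02 -7.62048141e-02]
[ 0.49327345 -0.13624557  0.23910111] [ 1.79984765e+02  2.71232499e-02 -7.62048141e-02]
315.05303896855395
w2 white [ 569    0   71   88 5320] [608.7  40.8]
w2 white [ 115  183  102  110 8605] [165.3 237.4]
w2 grey [ 204   28   91  124 9064] [249.6  90.6]
w2 blue [ 451  102   86  127 6843] [491.9 166.1]
[ 24  31 116] [ 39  46 184] [ 15 162 143]
w3 white [ 225  173  102  107 5406] [264.5 232.3]
w3 grey [ 337   18   91  129 8920] [381.   84.5]
w3 blue [ 553  111   57  114 4013] [581.6 169.1]
[ 18 140 171] [ 20 142 171] [ 19  66 165]
```

View pics/w3.png

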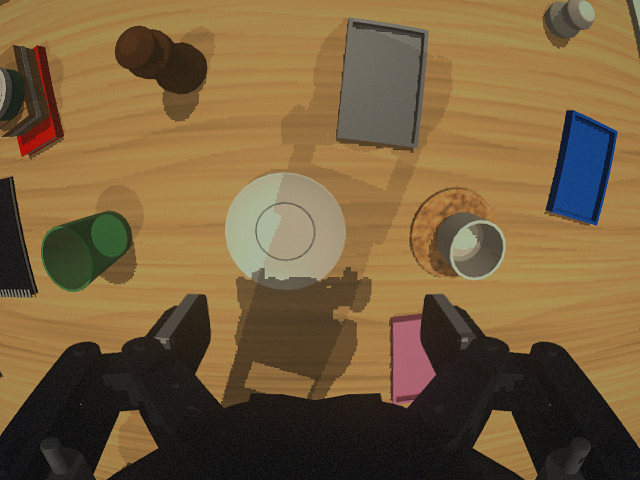

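w3: cup rim (471,246), trivet left edge x=410, saucer (286,231), tray corners (348,18),(428,31),(414,150),(336,139); tumbler, mill and stack are on the left.

Run:
```python
from h import *
np.set_printoptions(precision=4,suppress=True)
_,a=load('w2');_,b=load('w3')
def T(n,p,q):
    X=tri([(a,p),(b,q)]); print(n,X,'res',(a.proj(X)[0]-p).round(1),(b.proj(X)[0]-q).round(1)); return X
T('cuprim',(339,258),(471,246))
T('saucer rim',(166,238),(285.5,231)); T('saucer ring',(166,238),(285.5,231.5))
c=[T('tray',p,q) for p,q in zip([(215,28),(296,31),(283,156),(205,150)],[(348,18),(428,31),(414,150),(336,139)])]
c=np.array(c);print('tray c',c.mean(0)); e=c[0]-c[3]+c[1]-c[2];print(np.degrees(np.arctan2(e[1],e[0])),np.linalg.norm(c[0]-c[3]),np.linalg.norm(c[0]-c[1]))
# trivet by circle fit of mask boundary at plane z=.008
from scipy.optimize import least_squares
for n,cam in(('w2',a),('w3',b)):
    im,_=load(n);m=cv2.cvtColor(im,cv2.COLOR_BGR2HSV)
    # hand points
    pts={'w2':[(333,192),(298,208),(310,197),(360,199),(380,230),(286,237),(291,258)],'w3':[(457,187),(430,197),(413,218),(411,240),(416,257),(480,192),(492,206)]}[n]
    P=np.array([cam.at(p,.008)[:2] for p in pts])
    r=least_squares(lambda x:np.hypot(*(P-x[:2]).T)-x[2],[.46,-.28,.05]);print('trivet',n,r.x,r.fun)
```

```text
cuprim [ 0.461  -0.2898  0.0448] res [-0.2 -2.3] [0.2 2.1]
saucer rim [ 0.4679 -0.1056  0.006 ] res [-0.  -0.3] [0.  0.4]
saucer ring [ 0.4676 -0.1056  0.006 ] res [-0.  -0.1] [0.  0.1]
tray [ 0.6848 -0.1682  0.0107] res [0.  0.2] [-0.  -0.2]
tray [ 0.6768 -0.2491  0.0102] res [0.  0.1] [ 0. -0.]
tray [ 0.5518 -0.2358  0.0047] res [-0.  -0.6] [0.  0.6]
tray [ 0.5606 -0.1565  0.0067] res [-0.1 -0.9] [0.  0.9]
tray c [ 0.6185 -0.2024  0.0081]
-5.727210090900116 0.12489266031485118 0.08127726173509692
trivet w2 [ 0.4673 -0.2864  0.0485] [-0.0004 -0.0005  0.0007  0.0002 -0.0001  0.0001  0.    ]
trivet w3 [ 0.4663 -0.2867  0.051 ] [-0.001  -0.0004  0.0013 -0.0002 -0.0005  0.0007  0.    ]
```

```bash
cat >> h.py <<'E'
def mpose(n=6):
    L=[];E=[]
    for i in range(n):
        s=env.observe(); L.append(s['position']); E.append(s['tcp_rot']); cams.camera('wrist')
    T=np.eye(4);T[:3,3]=np.mean(L,0);T[:3,:3]=R.from_euler('xyz',E,degrees=True).mean().as_matrix();return T,np.array(L),np.array(E)
def shotm(name,n=5):
    T,L,E=mpose(n); im=cams.camera('wrist')[:,:,::-1].copy(); cv2.imwrite(f'pics/{name}.png',im); np.save(f'pics/{name}.npy',T)
    print(name,T[:3,3].round(4),R.from_matrix(T[:3,:3]).as_euler('xyz',True).round(2)); return im,Cam('wrist',T)
E
python3 - <<'E'
from h import *
T,L,E=mpose(8);print(L.round(4));print(E.round(2)); np.save('pics/w3.npy',T);print(env.observe()['clock'])
E
```

```text
[[ 0.4933 -0.1363  0.2391]
 [ 0.4933 -0.1363  0.2391]
 [ 0.4934 -0.1361  0.2391]
 [ 0.4934 -0.136   0.2391]
 [ 0.4934 -0.1358  0.2392]
 [ 0.4934 -0.1357  0.2392]
 [ 0.4935 -0.1355  0.2393]
 [ 0.4935 -0.1354  0.2393]]
[[ 1.7999e+02  3.0000e-02 -9.0000e-02]
 [ 1.7999e+02  3.0000e-02 -1.0000e-01]
 [ 1.8000e+02  2.0000e-02 -9.0000e-02]
 [-1.8000e+02  2.0000e-02 -8.0000e-02]
 [ 1.8000e+02  2.0000e-02 -6.0000e-02]
 [ 1.8000e+02  2.0000e-02 -5.0000e-02]
 [ 1.8000e+02  1.0000e-02 -4.0000e-02]
 [ 1.8000e+02  1.0000e-02 -3.0000e-02]]
1.9833
```

Call:
{"method": "step_arm", "body": {
  "deltas": [
    {"slide":[0,-0.035,0],"rot":[0,0,0],"claw":1},
    {"slide":[0,-0.035,0],"rot":[0,0,0],"claw":1},
    {"slide":[0,-0.035,0],"rot":[0,0,0],"claw":1},
    {"slide":[0,-0.035,0],"rot":[0,0,0],"claw":1},
    {"slide":[0,0,0],"rot":[0,0,0],"claw":1},
    {"slide":[0,0,0],"rot":[0,0,0],"claw":1},
    {"slide":[0,0,0],"rot":[0,0,0],"claw":1},
    {"slide":[0,0,0],"rot":[0,0,0],"claw":1}
  ]
}}

```text
clock: 2.65
position: [0.4937, -0.2742, 0.2395]
tcp_rot: [-180.0, -0.0, 0.1]
contact_force: [-0.1, -0.0, 0.4]
opening: 0.0854
grasp_force: 0.0
```

Run:
```python
from h import *
np.set_printoptions(precision=4,suppress=True)
a0,_=load('w2'); im,a=shotm('w4',8); _,b=load('w3'); b3,_=load('w3')
print('img shift vs w2',cv2.phaseCorrelate(a0[:300,:,1].astype(float),im[:300,:,1].astype(float)))
# crops x2 of cup region in both, side by side
v=np.hstack([cv2.resize(im[180:300,270:395],None,fx=3,fy=3,interpolation=cv2.INTER_CUBIC),cv2.resize(b3[180:300,400:525],None,fx=3,fy=3,interpolation=cv2.INTER_CUBIC)])
cv2.imwrite('pics/c1.png',v)
```

```text
w4 [ 0.4937 -0.2744  0.2396] [179.99  -0.02   0.07]
img shift vs w2 ((-6.140533029700407, -5.471747050750963), 0.6021791192356744)
```

View pics/c1.png

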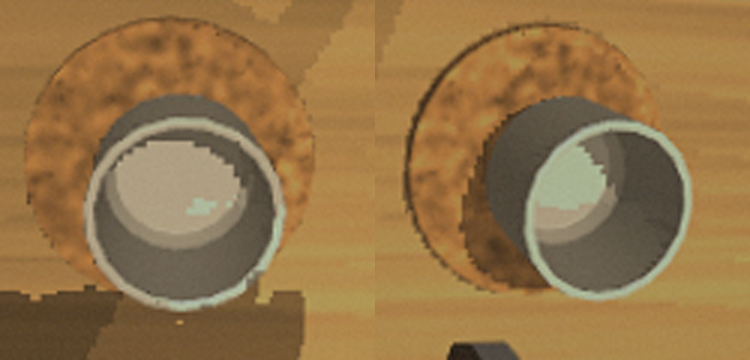

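Crop: cup rim centre at about (331.7,251.5) in w4 and (478,250) in w3. Trivet spans x 278–375 with its top at y 186 in w4; in w3 it is x 410–494, y 187–277.

```bash
cat > m.py <<'E'
from h import *
np.set_printoptions(precision=4,suppress=True)
E
python3 - <<'E'
from m import *
from scipy.optimize import least_squares
im4,a=load('w4');im3,b=load('w3')
def T(n,p,q):
    X=tri([(a,p),(b,q)]); print(n,X,'res',(a.proj(X)[0]-p).round(1)); return X
T('cuprim',(331.7,251.5),(478,250))
# mask based saucer/tray corners
def mask(im,lo,hi,seed):
    m=cv2.inRange(cv2.cvtColor(im,cv2.COLOR_BGR2HSV),lo,hi); m=cv2.morphologyEx(m,cv2.MORPH_OPEN,np.ones((3,3)));k,l=cv2.connectedComponents(m);return (l==l[seed[1],seed[0]]).astype(np.uint8)
s=[];q=[]
for im,c,ss,ts in((im4,a,(130,215),(235,80)),(im3,b,(300,200),(380,85))):
    m=mask(im,(20,0,60),(90,75,255),ss) ; C=max(cv2.findContours(m,0,2)[0],key=cv2.contourArea); e=cv2.fitEllipse(cv2.convexHull(C)); print('sauc',e); s.append(e[0])
    m=mask(im,(0,0,50),(180,60,190),ts); m=cv2.morphologyEx(m,cv2.MORPH_CLOSE,np.ones((7,7))); C=max(cv2.findContours(m,0,2)[0],key=cv2.contourArea)
    h=cv2.approxPolyN(C,4,ensure_convex=True)[0].astype(float) if hasattr(cv2,'approxPolyN') else cv2.approxPolyDP(C,8,True)[:,0]
    h=h[np.argsort(np.arctan2(*(h-h.mean(0)).T))]; print(h.tolist()); q.append(h)
T('saucer',*s)
c=np.array([T('tray',x,y) for x,y in zip(*q)]);print(c.mean(0))
for n,cam,pts in(('w4',a,[(278,233),(375,233),(327,185.7),(287,209),(365,206),(300,193)]),('w3',b,[(409.7,236),(457,187.5),(424,202),(493,207),(415,257),(430,269)])):
    P=np.array([cam.at(p,.008)[:2] for p in pts])
    r=least_squares(lambda x:np.hypot(*(P-x[:2]).T)-x[2],[.46,-.28,.05]);print('trivet',n,r.x,r.fun)
E
```

```text
cuprim [ 0.4645 -0.2888  0.0623] res [-0.  -0.1]
sauc ((159.6063690185547, 231.80674743652344), (99.00065612792969, 112.92356872558594), 152.56370544433594)
[[207.0, 22.0], [196.0, 141.0], [276.0, 146.0], [288.0, 25.0]]
sauc ((317.58563232421875, 245.65342712402344), (707.436767578125, 1087.412109375), 179.18504333496094)
[[348.0, 17.0], [336.0, 137.0], [417.0, 147.0], [429.0, 29.0]]
saucer [ 0.4812 -0.1381  0.0813] res [-0.6  6.8]
tray [ 0.6843 -0.1673  0.0165] res [0.  0.4]
tray [ 0.5634 -0.1557  0.0138] res [-0.  -0.2]
tray [ 0.5557 -0.2361  0.013 ] res [-0.  -0.3]
tray [ 0.6765 -0.2478  0.0164] res [-0.  -0.7]
[ 0.62   -0.2017  0.0149]
trivet w4 [ 0.4658 -0.2859  0.0494] [ 0.0004  0.0004  0.0005 -0.0014 -0.0009  0.0009]
trivet w3 [ 0.4674 -0.2856  0.0502] [ 0.0013 -0.0016 -0.0002  0.0013  0.0012 -0.0021]
```

Run:
```python
from m import *
_,a=load('w4');_,b=load('w3')
print(tri([(a,(159.6,231.8)),(b,(285.5,231.3))]),a.at((159.6,231.8),.012),b.at((285.5,231.3),.012))
```

```text
[ 0.4683 -0.1053  0.0069] [ 0.4696 -0.1076  0.012 ] [ 0.4696 -0.1057  0.012 ]
```

Call:
{"method": "step_arm", "body": {
  "deltas": [
    {"slide":[-0.0292,-0.0144,-0.03],"rot":[0,0,0],"claw":1},
    {"slide":[0,0,-0.035],"rot":[0,0,0],"claw":1},
    {"slide":[0,0,-0.035],"rot":[0,0,0],"claw":1},
    {"slide":[0,0,-0.03],"rot":[0,0,0],"claw":1},
    {"slide":[0,0,0],"rot":[0,0,0],"claw":1},
    {"slide":[0,0,0],"rot":[0,0,0],"claw":1},
    {"slide":[0,0,0],"rot":[0,0,0],"claw":1},
    {"slide":[0,0,0],"rot":[0,0,0],"claw":1}
  ]
}}

```text
clock: 3.77
position: [0.4673, -0.2895, 0.1141]
tcp_rot: [179.8, -0.2, 0.0]
contact_force: [0.3, 0.6, 0.8]
opening: 0.0853
grasp_force: 0.0
```

```bash
python3 -c "
from m import *
shotm('w5',2)"
```

```text
w5 [ 0.4673 -0.2895  0.114 ] [179.84  -0.22   0.01]
```

View pics/w5.png

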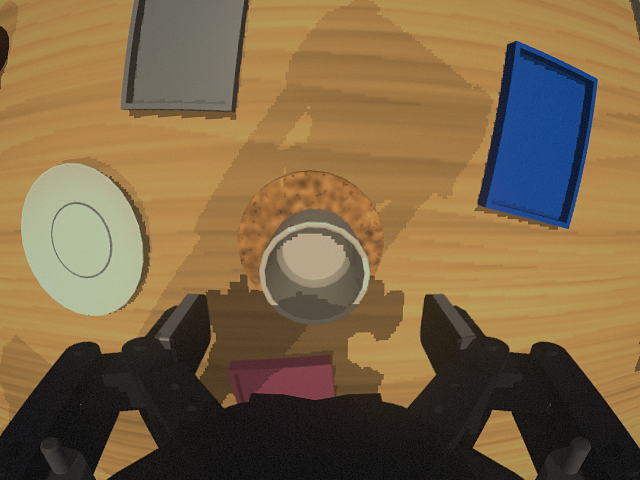

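w5: cup rim centre about (315,271), midway between the fingers.

Run:
```python
from m import *
_,c=load('w5')
for z in(.06,.064):print(c.at((315,271),z))
print('saucer',c.at((82.5,238.5),.012), 'tray near corner',c.at((122,107),.014),c.at((236,114),.014))
t=np.linspace(0,2*np.pi,60)
p=c.proj(np.c_[.4645+.03*np.cos(t),-.2888+.03*np.sin(t),0*t+.064]);print(p.min(0),p.max(0))
```

```text
[ 0.4657 -0.2893  0.06  ]
[ 0.4671 -0.2893  0.064 ]
saucer [ 0.471  -0.1119  0.012 ] tray near corner [ 0.5645 -0.1577  0.014 ] [ 0.553  -0.2394  0.014 ]
[258.1532 220.6241] [369.8543 325.0458]
```

Call:
{"method": "step_arm", "body": {
  "deltas": [
    {"slide":[-0.002,0,-0.03],"rot":[0.003,0.003,0],"claw":1},
    {"slide":[0,0,-0.03],"rot":[0,0,0],"claw":1},
    {"slide":[0,0,-0.02],"rot":[0,0,0],"claw":1},
    {"slide":[0,0,0],"rot":[0,0,0],"claw":1},
    {"slide":[0,0,0],"rot":[0,0,0],"claw":1},
    {"slide":[0,0,0],"rot":[0,0,0],"claw":1},
    {"slide":[0,0,0],"rot":[0,0,0],"claw":0.8},
    {"slide":[0,0,0],"rot":[0,0,0],"claw":0.72}
  ],
  "squeeze": 30
}}

```text
clock: 4.58
position: [0.465, -0.2894, 0.0331]
tcp_rot: [-179.9, 0.0, 0.0]
contact_force: [1.0, 0.9, -0.1]
opening: 0.0637
grasp_force: 0.0
```

Call:
{"method": "step_arm", "body": {
  "deltas": [
    {"slide":[0,0,0],"rot":[0,0,0],"claw":0.6},
    {"slide":[0,0,0],"rot":[0,0,0],"claw":0.5},
    {"slide":[0,0,0],"rot":[0,0,0],"claw":0.4},
    {"slide":[0,0,0],"rot":[0,0,0],"claw":0.3},
    {"slide":[0,0,0],"rot":[0,0,0],"claw":0.2},
    {"slide":[0,0,0],"rot":[0,0,0],"claw":0}
  ],
  "squeeze": 30
}}

```text
clock: 5.08
position: [0.465, -0.2892, 0.0332]
tcp_rot: [-179.9, 0.0, 0.0]
contact_force: [-0.8, 1.2, 6.1]
opening: 0.0598
grasp_force: 31.7
```

Call:
{"method": "step_arm", "body": {
  "deltas": [
    {"slide":[0,0,0.01],"rot":[0,0,0],"claw":0},
    {"slide":[0,0,0.02],"rot":[0,0,0],"claw":0},
    {"slide":[0,0,0.03],"rot":[0,0,0],"claw":0},
    {"slide":[0,0,0.02],"rot":[0,0,0],"claw":0},
    {"slide":[0.001,0.015,0],"rot":[0,0,0],"claw":0},
    {"slide":[0.001,0.025,0],"rot":[0,0,0],"claw":0},
    {"slide":[0.001,0.025,0],"rot":[0,0,0],"claw":0},
    {"slide":[0,0.025,0],"rot":[0,0,0],"claw":0}
  ]
}}

```text
clock: 5.75
position: [0.4666, -0.1972, 0.1109]
tcp_rot: [-179.8, 0.2, -0.0]
contact_force: [0.7, -0.5, -2.6]
opening: 0.0598
grasp_force: 32.9
```

Call:
{"method": "step_arm", "body": {
  "deltas": [
    {"slide":[0.001,0.025,0],"rot":[0,0,0],"claw":0},
    {"slide":[0,0.025,0],"rot":[0,0,0],"claw":0},
    {"slide":[0,0.02,0],"rot":[0,0,0],"claw":0},
    {"slide":[0,0.016,0],"rot":[0,0,0],"claw":0},
    {"slide":[0,0.006,0],"rot":[0,0,0],"claw":0},
    {"slide":[0,0,0],"rot":[0,0,0],"claw":0},
    {"slide":[0,0,0],"rot":[0,0,0],"claw":0},
    {"slide":[0,0,0],"rot":[0,0,0],"claw":0}
  ]
}}

```text
clock: 6.42
position: [0.468, -0.1074, 0.1111]
tcp_rot: [-179.8, 0.2, -0.0]
contact_force: [0.2, -0.0, -1.6]
opening: 0.0593
grasp_force: 32.9
```

```bash
python3 -c "
from m import *
shotm('w6',2)"
```

```text
w6 [ 0.4679 -0.1074  0.111 ] [-179.85    0.18   -0.05]
```

View pics/w6.png

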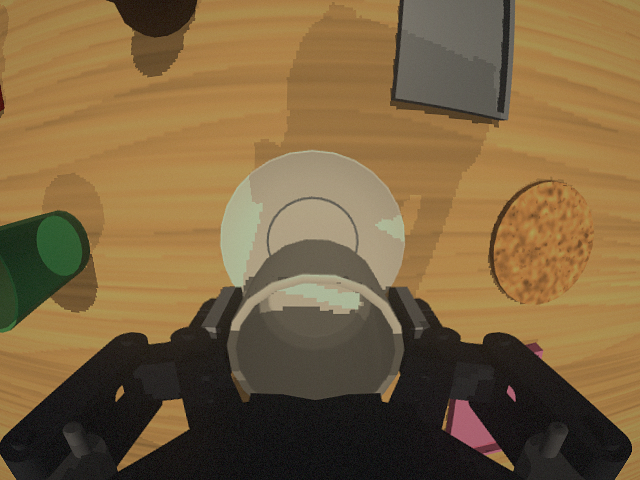

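w6: cup held upright. Saucer rim spans x 221–405, top y 150; inner ring x 267–357, top y 197. Cup rim x 228–403, top y 275. Trivet x 489–594, y 180–304, now fully visible.

Run:
```python
from m import *
_,c=load('w6');t=np.linspace(0,2*np.pi,200)
def ci(x,y,z,r): 
    p=c.proj(np.c_[x+r*np.cos(t),y+r*np.sin(t),0*t+z]); return p.min(0),p.max(0)
print('rim',ci(.469,-.1065,.013,.062)); print('ring',[ci(.469,-.1065,.006,r) for r in(.033,.03,.035)])
print('cup',ci(.4665,-.1075,.142,.03)); print('triv',ci(.4665,-.2858,.008,.05))
```

```text
rim (array([221.4774, 146.9716]), array([407.7279, 326.4779]))
ring [(array([265.6804, 191.2075]), array([363.4693, 285.3949])), (array([270.0791, 195.7466]), array([359.0603, 281.4323])), (array([262.7553, 188.1724]), array([366.4018, 288.0172]))]
cup (array([226.5907, 275.376 ]), array([404.7663, 422.8147]))
triv (array([492.711 , 179.0609]), array([593.6837, 303.1645]))
```

Call:
{"method": "step_arm", "body": {
  "deltas": [
    {"slide":[0.001,0.002,-0.015],"rot":[0,0,0],"claw":0},
    {"slide":[0,0,-0.02],"rot":[0,0,0],"claw":0},
    {"slide":[0,0,-0.02],"rot":[0,0,0],"claw":0},
    {"slide":[0,0,-0.014],"rot":[0,0,0],"claw":0},
    {"slide":[0,0,-0.007],"rot":[0,0,0],"claw":0},
    {"slide":[0,0,0],"rot":[0,0,0],"claw":0},
    {"slide":[0,0,0],"rot":[0,0,0],"claw":0},
    {"slide":[0,0,0],"rot":[0,0,0],"claw":0}
  ]
}}

```text
clock: 7.23
position: [0.4698, -0.1051, 0.0363]
tcp_rot: [-179.9, 0.1, -0.0]
contact_force: [-0.1, -0.7, -1.6]
opening: 0.0596
grasp_force: 32.9
```

Call:
{"method": "step_arm", "body": {
  "deltas": [
    {"slide":[0,0,-0.002],"rot":[0,0,0],"claw":0},
    {"slide":[0,0,-0.001],"rot":[0,0,0],"claw":0},
    {"slide":[0,0,0],"rot":[0,0,0],"claw":0},
    {"slide":[0,0,0],"rot":[0,0,0],"claw":0}
  ]
}}

```text
clock: 7.57
position: [0.4691, -0.1047, 0.0323]
tcp_rot: [-179.8, 0.2, 0.0]
contact_force: [0.5, -0.7, -1.2]
opening: 0.0599
grasp_force: 32.9
```

Call:
{"method": "step_arm", "body": {
  "deltas": [
    {"slide":[0,0,-0.0007],"rot":[0,0,0],"claw":0},
    {"slide":[0,0,0],"rot":[0,0,0],"claw":0},
    {"slide":[0,0,0],"rot":[0,0,0],"claw":0},
    {"slide":[0,0,0],"rot":[0,0,0],"claw":0}
  ]
}}

```text
clock: 7.9
position: [0.469, -0.1047, 0.0314]
tcp_rot: [-179.8, 0.2, 0.0]
contact_force: [-0.5, 0.8, -1.8]
opening: 0.0596
grasp_force: 32.9
```

Call:
{"method": "step_arm", "body": {
  "deltas": [
    {"slide":[0,0,-0.0007],"rot":[0,0,0],"claw":0},
    {"slide":[0,0,0],"rot":[0,0,0],"claw":0},
    {"slide":[0,0,0],"rot":[0,0,0],"claw":0},
    {"slide":[0,0,0],"rot":[0,0,0],"claw":0}
  ]
}}

```text
clock: 8.23
position: [0.4693, -0.1047, 0.0313]
tcp_rot: [-179.8, 0.1, 0.0]
contact_force: [-2.3, 1.6, 5.4]
opening: 0.0595
grasp_force: 33.2
```

Call:
{"method": "step_arm", "body": {
  "deltas": [
    {"slide":[0,0,0],"rot":[0,0,0],"claw":0.75},
    {"slide":[0,0,0],"rot":[0,0,0],"claw":0.8},
    {"slide":[0,0,0],"rot":[0,0,0],"claw":0.9},
    {"slide":[0,0,0],"rot":[0,0,0],"claw":1},
    {"slide":[0,0,0],"rot":[0,0,0],"claw":1},
    {"slide":[0,0,0.02],"rot":[0,0,0],"claw":1},
    {"slide":[0,0,0.04],"rot":[0,0,0],"claw":1},
    {"slide":[0,0,0.04],"rot":[0,0,0],"claw":1}
  ]
}}

```text
clock: 8.9
position: [0.4678, -0.1043, 0.1305]
tcp_rot: [-179.8, 0.4, 0.0]
contact_force: [0.1, -0.7, 1.2]
opening: 0.0854
grasp_force: 0.0
```

Call:
{"method": "step_arm", "body": {
  "deltas": [
    {"slide":[0,0,0.04],"rot":[0,0,0],"claw":1},
    {"slide":[0,0,0.04],"rot":[0,0,0],"claw":1},
    {"slide":[0,0,0.03],"rot":[0,0,0],"claw":1},
    {"slide":[0,0,0],"rot":[0,0,0],"claw":1},
    {"slide":[0,0,0],"rot":[0,0,0],"claw":1},
    {"slide":[0,0,0],"rot":[0,0,0],"claw":1},
    {"slide":[0,0,0],"rot":[0,0,0],"claw":1}
  ]
}}

```text
clock: 9.48
position: [0.4684, -0.1045, 0.2387]
tcp_rot: [-179.8, 0.4, -0.0]
contact_force: [0.5, 0.2, -0.4]
opening: 0.0855
grasp_force: 0.0
```

```bash
python3 -c "
from m import *
shotm('w7',2)"
```

```text
w7 [ 0.4684 -0.1045  0.2387] [-179.78    0.36   -0.  ]
```

Call:
{"method": "step_arm", "body": {
  "deltas": [
    {"slide":[0.01,0.04,0],"rot":[0,0,0],"claw":1},
    {"slide":[0.01,0.04,0],"rot":[0,0,0],"claw":1},
    {"slide":[0.01,0.04,0],"rot":[0,0,0],"claw":1},
    {"slide":[0.01,0.04,0],"rot":[0,0,0],"claw":1},
    {"slide":[0.01,0.04,0],"rot":[0,0,0],"claw":1},
    {"slide":[0.01,0.04,0],"rot":[0,0,0],"claw":1},
    {"slide":[0.01,0.03,0],"rot":[0,0,0],"claw":1},
    {"slide":[0,0,0],"rot":[0,0,0],"claw":1}
  ]
}}

```text
clock: 10.3
position: [0.539, 0.1703, 0.2389]
tcp_rot: [-179.8, 0.3, 0.3]
contact_force: [0.1, -0.7, 0.1]
opening: 0.0854
grasp_force: 0.0
```

Call:
{"method": "step_arm", "body": {
  "deltas": [
    {"slide":[0,0,0],"rot":[0,0,0],"claw":1},
    {"slide":[0,0,0],"rot":[0,0,0],"claw":1},
    {"slide":[0,0,0],"rot":[0,0,0],"claw":1},
    {"slide":[0,0,0],"rot":[0,0,0],"claw":1}
  ]
}}

```text
clock: 10.63
position: [0.539, 0.1641, 0.2408]
tcp_rot: [-179.8, 0.2, -0.1]
contact_force: [0.1, 0.4, 0.0]
opening: 0.0856
grasp_force: 0.0
```

Run:
```python
from m import *
shotm('w8',3)
a,b=load('w7')[0],load('w8')[0]
cv2.imwrite('pics/c2.png',np.hstack([cv2.resize(a,None,fx=.625,fy=.625,interpolation=3),cv2.resize(b,None,fx=.625,fy=.625,interpolation=3)]))
```

```text
w8 [0.539  0.1642 0.2409] [-179.83    0.16   -0.09]
```

View pics/c2.png

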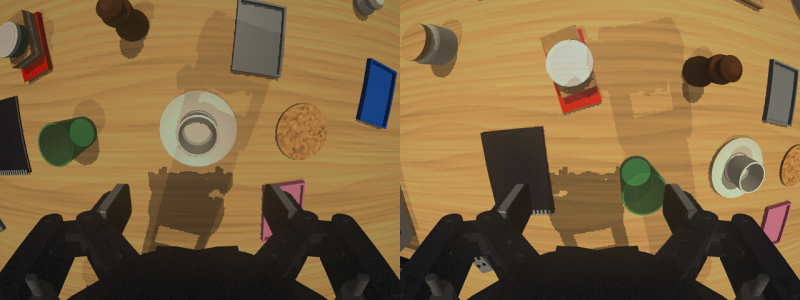

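c2: the cup stands in the saucer. In w8 the stack is at about (275,105) full-scale, big book (187,265), tumbler right of centre. I'll take a second view of the stack and the book.

Call:
{"method": "step_arm", "body": {
  "deltas": [
    {"slide":[0.005,0.035,0.005],"rot":[0,0,0],"claw":1},
    {"slide":[0.005,0.035,0.005],"rot":[0,0,0],"claw":1},
    {"slide":[0.005,0.035,0.005],"rot":[0,0,0],"claw":1},
    {"slide":[0,0.03,0.005],"rot":[0,0,0],"claw":1},
    {"slide":[0,0,0],"rot":[0,0,0],"claw":1},
    {"slide":[0,0,0],"rot":[0,0,0],"claw":1},
    {"slide":[0,0,0],"rot":[0,0,0],"claw":1},
    {"slide":[0,0,0],"rot":[0,0,0],"claw":1}
  ]
}}

```text
clock: 11.5
position: [0.5542, 0.2991, 0.2606]
tcp_rot: [-179.9, 0.2, -0.1]
contact_force: [-0.2, 0.5, 0.3]
opening: 0.0855
grasp_force: 0.0
```

Call:
{"method": "step_arm", "body": {
  "deltas": [
    {"slide":[0,0,0],"rot":[0,0,0],"claw":1},
    {"slide":[0,0,0],"rot":[0,0,0],"claw":1}
  ]
}}

```text
clock: 11.67
position: [0.5542, 0.2993, 0.2608]
tcp_rot: [-179.8, 0.2, -0.1]
contact_force: [0.0, 0.3, 0.2]
opening: 0.0854
grasp_force: 0.0
```

Run:
```python
from m import *
shotm('w9',3)
a,ca=load('w8');b,cb=load('w9')
print(ca.proj([[.637,.198,.085],[.46,.309,.01]]),cb.proj([[.637,.198,.085],[.46,.309,.01]]))
cs=[]
for im,c in((a,ca),(b,cb)):
    x,y=c.proj([[.637,.198,.06]])[0].astype(int); y=max(y,75); cs.append((x-65,y-75)); 
    print('stack origin',x-65,y-75)
top=np.hstack([cv2.resize(im[y:y+150,x:x+130],None,fx=3,fy=2.5*1.2,interpolation=3) for im,(x,y) in zip((a,b),cs)])
cv2.imwrite('pics/c3.png',top); print(top.shape)
```

```text
w9 [0.5542 0.2995 0.2608] [-179.83    0.16   -0.07]
[[272.1936 101.3153]
 [185.2894 278.6644]] [[435.1485 124.9567]
 [307.671  286.1908]]
stack origin 210 29
stack origin 361 50
(450, 780, 3)
```

View pics/c3.png

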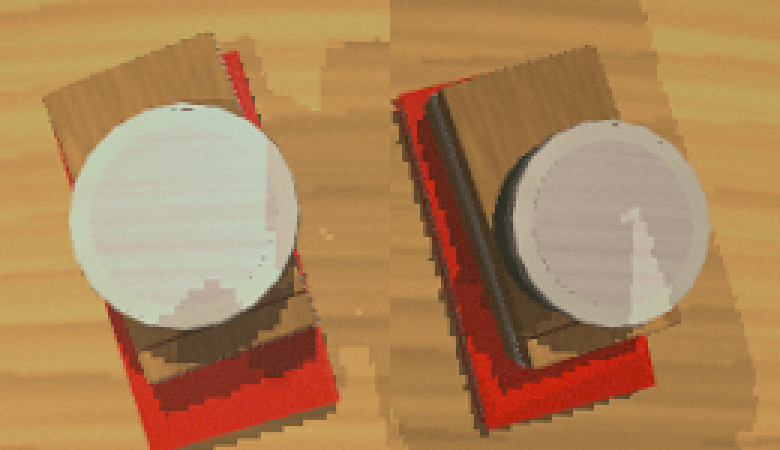

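c3: lid centre (271.5,101) in w8 and (434.5,124.5) in w9. Box-top far corners are (224.7,61.7),(281,40) in w8 and (377.7,81.7),(429.7,65) in w9.

```bash
cat >> m.py <<'E'
def quad(im,lo,hi,seed=None,amin=500):
    m=cv2.inRange(cv2.cvtColor(im,cv2.COLOR_BGR2HSV),lo,hi); m=cv2.morphologyEx(m,cv2.MORPH_CLOSE,np.ones((5,5)))
    return [c for c in cv2.findContours(m,0,2)[0] if cv2.contourArea(c)>amin]
E
python3 - <<'E'
from m import *
a,A=load('w8');b,B=load('w9')
def T(n,p,q):
    X=tri([(A,p),(B,q)]); print(n,X,'res',(A.proj(X)[0]-p).round(1)); return X
T('lid',(271.5,101),(434.5,124.5))
p=T('boxFL',(224.7,61.7),(377.7,81.7));q=T('boxFR',(281,40),(429.7,65))
d=q-p;print('box yaw',np.degrees(np.arctan2(d[1],d[0]))+90,np.linalg.norm(d))
# box corners by plane z=.056, w9
fl,fr,nl=[B.at(x,.056) for x in((377.7,81.7),(429.7,65),(406.7,161.7))]; print(fl,fr,nl,'c',(fr+nl)/2, np.degrees(np.arctan2(*(fl-nl)[1::-1])),np.linalg.norm(fl-nl))
for n,im,c,s in(('w8',a,A,0),('w9',b,B,0)):
    for C in quad(im,(0,0,0),(180,255,48)):
        if cv2.pointPolygonTest(C,tuple(map(float,c.proj([[.47,.309,.01]])[0])),False)>0:
            h=cv2.approxPolyDP(cv2.convexHull(C),6,True)[:,0];print(n,'book',h.tolist());print(np.array([c.at(x,.01) for x in h]))
E
```

```text
lid [0.6373 0.1986 0.0848] res [ 0.  -0.1]
boxFL [0.6769 0.2433 0.055 ] res [-0.1  0.9]
boxFR [0.6952 0.194  0.0552] res [ 0.1 -0.5]
box yaw 20.334354128324378 0.05262843502217596
[0.6759 0.2436 0.056 ] [0.6954 0.1941 0.056 ] [0.6025 0.2154 0.056 ] c [0.6489 0.2048 0.056 ] 21.002901176230743 0.078678454286425
w8 book [[0, 410], [163, 230], [197, 227], [431, 295], [558, 345], [639, 446], [639, 479], [0, 479]]
[[ 0.1673  0.766   0.01  ]
 [ 0.5157  0.3292  0.01  ]
 [ 0.5187  0.2893  0.01  ]
 [ 0.4408  0.0364  0.01  ]
 [ 0.3547 -0.167   0.01  ]
 [ 0.0297 -0.5506  0.01  ]
 [-0.1393 -0.6714  0.01  ]
 [-0.1233  0.9611  0.01  ]]
w9 book [[344, 245], [358, 262], [360, 342], [268, 348], [258, 271], [283, 244], [322, 237]]
[[0.5084 0.2692 0.01  ]
 [0.4888 0.2533 0.01  ]
 [0.3858 0.2464 0.01  ]
 [0.3769 0.3582 0.01  ]
 [0.478  0.3644 0.01  ]
 [0.5095 0.3355 0.01  ]
 [0.5174 0.2932 0.01  ]]
```

Call:
{"method": "step_arm", "body": {
  "deltas": [
    {"slide":[0.028,-0.034,-0.02],"rot":[0,0,0],"claw":1},
    {"slide":[0.028,-0.034,-0.03],"rot":[0,0,0],"claw":1},
    {"slide":[0.027,-0.033,-0.03],"rot":[0,0,0],"claw":1},
    {"slide":[0,0,-0.03],"rot":[0,0,0],"claw":1},
    {"slide":[0,0,-0.015],"rot":[0,0,0],"claw":1},
    {"slide":[0,0,0],"rot":[0,0,0],"claw":1},
    {"slide":[0,0,0],"rot":[0,0,0],"claw":1},
    {"slide":[0,0,0],"rot":[0,0,0],"claw":1}
  ]
}}

```text
clock: 12.53
position: [0.6222, 0.2186, 0.1532]
tcp_rot: [-179.8, 0.0, 0.0]
contact_force: [0.0, -0.3, 0.6]
opening: 0.0852
grasp_force: 0.0
```

Call:
{"method": "step_arm", "body": {
  "deltas": [
    {"slide":[0,0,0],"rot":[0,0,0],"claw":1},
    {"slide":[0,0,0],"rot":[0,0,0],"claw":1}
  ]
}}

```text
clock: 12.7
position: [0.6222, 0.2186, 0.1532]
tcp_rot: [-179.8, -0.0, 0.0]
contact_force: [-1.1, 0.9, 0.3]
opening: 0.085
grasp_force: 0.0
```

Run:
```python
from m import *
im,c=shotm('w10',2)
t=np.linspace(0,2*np.pi,60)
p=c.proj(np.c_[.6373+.03*np.cos(t),.1986+.03*np.sin(t),0*t+.087]);print('pred',p.min(0),p.max(0))
for C in quad(im,(0,0,110),(180,60,255)): 
    x,y,w,h=cv2.boundingRect(C); print(x,y,x+w,y+h)
```

```text
w10 [0.6221 0.2186 0.153 ] [-179.79    0.01    0.03]
pred [298.1702 181.8659] [403.7023 284.5123]
569 315 635 365
298 182 403 284
578 7 628 60
```

Call:
{"method": "step_arm", "body": {
  "deltas": [
    {"slide":[0.0075,-0.01,0],"rot":[0,0,0],"claw":1},
    {"slide":[0.0075,-0.01,0],"rot":[0,0,0],"claw":1},
    {"slide":[0,0,-0.02],"rot":[0,0,0],"claw":1},
    {"slide":[0,0,-0.02],"rot":[0,0,0],"claw":1},
    {"slide":[0,0,-0.02],"rot":[0,0,0],"claw":1},
    {"slide":[0,0,-0.02],"rot":[0,0,0],"claw":1},
    {"slide":[0,0,0],"rot":[0,0,0],"claw":1},
    {"slide":[0,0,0],"rot":[0,0,0],"claw":1}
  ]
}}

```text
clock: 13.52
position: [0.6365, 0.1969, 0.07]
tcp_rot: [-179.9, 0.3, -0.1]
contact_force: [0.1, -0.4, 0.7]
opening: 0.0853
grasp_force: 0.0
```

Call:
{"method": "step_arm", "body": {
  "deltas": [
    {"slide":[0,0,0],"rot":[0,0,0],"claw":1},
    {"slide":[0,0,0],"rot":[0,0,0],"claw":1}
  ]
}}

```text
clock: 13.68
position: [0.6378, 0.1979, 0.0733]
tcp_rot: [-179.8, -0.0, -0.0]
contact_force: [1.1, 0.5, 0.3]
opening: 0.0853
grasp_force: 0.0
```

Call:
{"method": "step_arm", "body": {
  "deltas": [
    {"slide":[0,0.0006,-0.002],"rot":[0,0,0],"claw":0.9},
    {"slide":[0,0,0],"rot":[0,0,0],"claw":0.8},
    {"slide":[0,0,0],"rot":[0,0,0],"claw":0.74},
    {"slide":[0,0,0],"rot":[0,0,0],"claw":0.68},
    {"slide":[0,0,0],"rot":[0,0,0],"claw":0.6},
    {"slide":[0,0,0],"rot":[0,0,0],"claw":0.4},
    {"slide":[0,0,0],"rot":[0,0,0],"claw":0.2},
    {"slide":[0,0,0],"rot":[0,0,0],"claw":0}
  ]
}}

```text
clock: 14.35
position: [0.6369, 0.1988, 0.0697]
tcp_rot: [-179.8, 0.1, 0.0]
contact_force: [-0.9, 0.9, 4.8]
opening: 0.0589
grasp_force: 33.0
```

Call:
{"method": "step_arm", "body": {
  "deltas": [
    {"slide":[0,0,0],"rot":[0,0,0],"claw":0},
    {"slide":[0,0,0.005],"rot":[0,0,0],"claw":0},
    {"slide":[0,0,0.015],"rot":[0,0,0],"claw":0},
    {"slide":[0,0,0.03],"rot":[0,0,0],"claw":0},
    {"slide":[0,0,0.03],"rot":[0,0,0],"claw":0},
    {"slide":[0,0,0.03],"rot":[0,0,0],"claw":0},
    {"slide":[0,0,0.02],"rot":[0,0,0],"claw":0},
    {"slide":[0,0,0],"rot":[0,0,0],"claw":0}
  ]
}}

```text
clock: 15.02
position: [0.638, 0.1989, 0.2047]
tcp_rot: [-179.7, -0.3, -0.0]
contact_force: [0.1, -0.5, -0.5]
opening: 0.0588
grasp_force: 33.0
```

Call:
{"method": "step_arm", "body": {
  "deltas": [
    {"slide":[-0.01,-0.02,0],"rot":[0,0,0],"claw":0},
    {"slide":[-0.01,-0.03,0],"rot":[0,0,0],"claw":0},
    {"slide":[-0.01,-0.03,0],"rot":[0,0,0],"claw":0},
    {"slide":[-0.01,-0.03,0],"rot":[0,0,0],"claw":0},
    {"slide":[-0.01,-0.03,0],"rot":[0,0,0],"claw":0},
    {"slide":[-0.01,-0.03,0],"rot":[0,0,0],"claw":0},
    {"slide":[-0.01,-0.03,0],"rot":[0,0,0],"claw":0},
    {"slide":[-0.01,-0.03,0],"rot":[0,0,0],"claw":0}
  ]
}}

```text
clock: 15.68
position: [0.5551, -0.0327, 0.1967]
tcp_rot: [-179.8, 0.4, -0.0]
contact_force: [0.1, 0.0, -1.2]
opening: 0.0593
grasp_force: 33.0
```

Call:
{"method": "step_arm", "body": {
  "deltas": [
    {"slide":[-0.01,-0.03,0],"rot":[0,0,0],"claw":0},
    {"slide":[-0.01,-0.03,0],"rot":[0,0,0],"claw":0},
    {"slide":[-0.01,-0.03,0],"rot":[0,0,0],"claw":0},
    {"slide":[-0.01,-0.03,0],"rot":[0,0,0],"claw":0},
    {"slide":[-0.01,-0.03,0],"rot":[0,0,0],"claw":0},
    {"slide":[-0.01,-0.03,0],"rot":[0,0,0],"claw":0},
    {"slide":[-0.01,-0.03,0],"rot":[0,0,0],"claw":0},
    {"slide":[-0.002,-0.024,0],"rot":[0,0,0],"claw":0}
  ]
}}

```text
clock: 16.35
position: [0.4825, -0.2671, 0.1969]
tcp_rot: [-179.8, 0.4, -0.1]
contact_force: [0.4, -0.6, -1.7]
opening: 0.0588
grasp_force: 33.0
```

Call:
{"method": "step_arm", "body": {
  "deltas": [
    {"slide":[0,-0.01,0],"rot":[0,0,0],"claw":0},
    {"slide":[0,0,0],"rot":[0,0,0],"claw":0},
    {"slide":[0,0,0],"rot":[0,0,0],"claw":0},
    {"slide":[0,0,0],"rot":[0,0,0],"claw":0},
    {"slide":[0,0,0],"rot":[0,0,0],"claw":0}
  ]
}}

```text
clock: 16.77
position: [0.485, -0.274, 0.1987]
tcp_rot: [-179.8, 0.2, 0.1]
contact_force: [0.2, 1.1, -1.8]
opening: 0.0587
grasp_force: 33.0
```

Run:
```python
from m import *
im,c=shotm('w11',2)
t=np.linspace(0,2*np.pi,200)
def ci(n,x,y,z,r):
    p=c.proj(np.c_[x+r*np.cos(t),y+r*np.sin(t),0*t+z]); print(n,p.min(0),p.max(0))
T=np.load('pics/w11.npy')[:3,3]
ci('triv',.4665,-.2855,.008,.05); ci('lid',T[0],T[1],T[2]-.0137+.032,.03); ci('saucer',.4675,-.1055,.013,.062)
for n,lo,hi in(('cork',(5,150,60),(16,255,255)),('white',(0,0,110),(180,62,255))):
  for C in quad(im,lo,hi): 
    x,y,w,h=cv2.boundingRect(C); print(n,x,y,x+w,y+h)
```

```text
w11 [ 0.485  -0.274   0.1988] [-179.81    0.19    0.1 ]
triv [273.8635 180.0639] [383.1892 285.8294]
lid [233.379  257.4424] [397.7238 398.9342]
saucer [ 90.0901 170.9152] [201.066  294.0134]
cork 273 176 389 265
white 240 343 391 398
white 235 256 396 336
white 89 172 200 294
white 591 0 640 73
white 184 0 287 137
```

Run:
```python
from m import *
from scipy.optimize import least_squares
for n in('w6','w7'):
    im,c=load(n); u,v=c.proj([[.4665,-.2855,.008]])[0]
    g=cv2.GaussianBlur(cv2.cvtColor(im,cv2.COLOR_BGR2LAB),(0,0),1).astype(float)
    P=[]
    for t in np.linspace(0,2*np.pi,72,endpoint=False):
        rr=np.arange(.042,.058,.0004)
        w=np.c_[.4665+rr*np.cos(t),-.2855+rr*np.sin(t),0*rr+.008]; p=c.proj(w)
        s=cv2.remap(g.astype(np.float32),p[:,0:1].astype(np.float32),p[:,1:2].astype(np.float32),1)[:,0]
        d=np.linalg.norm(s[6:]-s[:-6],axis=1); P.append(w[d.argmax()+3,:2])
    P=np.array(P); r=least_squares(lambda x:np.hypot(*(P-x[:2]).T)-x[2],[.4665,-.2855,.05],loss='soft_l1',f_scale=.001); print(n,r.x,np.median(abs(np.hypot(*(P-r.x[:2]).T)-r.x[2])))
```

```text
w6 [ 0.4651 -0.2822  0.0496] 0.001487888877718363
w7 [ 0.4652 -0.2826  0.05  ] 0.001311840549915063
```

Call:
{"method": "step_arm", "body": {
  "deltas": [
    {"slide":[-0.01,-0.006,-0.01],"rot":[0,0,0],"claw":0},
    {"slide":[-0.009,-0.005,-0.025],"rot":[0,0,0],"claw":0},
    {"slide":[0,0,-0.03],"rot":[0,0,0],"claw":0},
    {"slide":[0,0,-0.03],"rot":[0,0,0],"claw":0},
    {"slide":[0,0,-0.03],"rot":[0,0,0],"claw":0},
    {"slide":[0,0,-0.025],"rot":[0,0,0],"claw":0},
    {"slide":[0,0,-0.015],"rot":[0,0,0],"claw":0},
    {"slide":[0,0,0],"rot":[0,0,0],"claw":0}
  ]
}}

```text
clock: 17.58
position: [0.4637, -0.2845, 0.03]
tcp_rot: [-179.6, 0.5, 0.0]
contact_force: [-0.0, -0.3, -2.7]
opening: 0.0585
grasp_force: 33.0
```

Call:
{"method": "step_arm", "body": {
  "deltas": [
    {"slide":[0,0,0],"rot":[0,0,0],"claw":0},
    {"slide":[0,0,0],"rot":[0,0,0],"claw":0},
    {"slide":[0,0,0],"rot":[0,0,0],"claw":0}
  ]
}}

```text
clock: 17.83
position: [0.4667, -0.2869, 0.036]
tcp_rot: [-179.9, 0.0, 0.0]
contact_force: [0.2, 0.0, -1.0]
opening: 0.0589
grasp_force: 33.0
```

Go down the last 14 mm and correct y by +1.7 mm.

Call:
{"method": "step_arm", "body": {
  "deltas": [
    {"slide":[-0.0005,0.0017,-0.006],"rot":[0,0,0],"claw":0},
    {"slide":[0,0,-0.005],"rot":[0,0,0],"claw":0},
    {"slide":[0,0,-0.001],"rot":[0,0,0],"claw":0},
    {"slide":[0,0,0],"rot":[0,0,0],"claw":0},
    {"slide":[0,0,0],"rot":[0,0,0],"claw":0},
    {"slide":[0,0,0],"rot":[0,0,0],"claw":0}
  ]
}}

```text
clock: 18.33
position: [0.4651, -0.2847, 0.022]
tcp_rot: [-179.8, 0.2, -0.0]
contact_force: [0.2, 0.7, -1.4]
opening: 0.0593
grasp_force: 33.0
```

Call:
{"method": "step_arm", "body": {
  "deltas": [
    {"slide":[0,0,-0.0007],"rot":[0,0,0],"claw":0},
    {"slide":[0,0,-0.0004],"rot":[0,0,0],"claw":0},
    {"slide":[0,0,0],"rot":[0,0,0],"claw":0},
    {"slide":[0,0,0],"rot":[0,0,0],"claw":0},
    {"slide":[0,0,0],"rot":[0,0,0],"claw":0}
  ]
}}

```text
clock: 18.75
position: [0.4652, -0.2847, 0.0217]
tcp_rot: [-179.8, 0.2, -0.0]
contact_force: [-3.2, 2.0, 5.5]
opening: 0.0587
grasp_force: 33.7
```

Call:
{"method": "step_arm", "body": {
  "deltas": [
    {"slide":[0,0,0],"rot":[0,0,0],"claw":0.75},
    {"slide":[0,0,0],"rot":[0,0,0],"claw":0.8},
    {"slide":[0,0,0],"rot":[0,0,0],"claw":0.9},
    {"slide":[0,0,0],"rot":[0,0,0],"claw":1},
    {"slide":[0,0,0],"rot":[0,0,0],"claw":1},
    {"slide":[0,0,0.02],"rot":[0,0,0],"claw":1},
    {"slide":[0,0,0.04],"rot":[0,0,0],"claw":1},
    {"slide":[0,0,0.04],"rot":[0,0,0],"claw":1}
  ]
}}

```text
clock: 19.42
position: [0.4641, -0.2839, 0.1205]
tcp_rot: [-179.7, 0.4, 0.0]
contact_force: [-0.3, 0.2, -0.2]
opening: 0.0852
grasp_force: 0.0
```

Call:
{"method": "step_arm", "body": {
  "deltas": [
    {"slide":[0.01,0,0.04],"rot":[0,0,0],"claw":1},
    {"slide":[0.01,0,0.03],"rot":[0,0,0],"claw":1},
    {"slide":[0.01,0,0.03],"rot":[0,0,0],"claw":1},
    {"slide":[0,0,0],"rot":[0,0,0],"claw":1},
    {"slide":[0,0,0],"rot":[0,0,0],"claw":1},
    {"slide":[0,0,0],"rot":[0,0,0],"claw":1},
    {"slide":[0,0,0],"rot":[0,0,0],"claw":1}
  ]
}}

```text
clock: 20.0
position: [0.4943, -0.2843, 0.2189]
tcp_rot: [-179.7, 0.3, -0.0]
contact_force: [-1.1, -0.1, 0.4]
opening: 0.0852
grasp_force: 0.0
```

Run:
```python
from m import *
im,c=shotm('w12',3)
t=np.linspace(0,2*np.pi,200)
for n,x,y,z,r in(('triv',.466,-.285,.008,.05),('lid',.4652,-.2847,.040,.03),('cup',.4675,-.1048,.062,.03),('saucer',.4675,-.1052,.013,.062)):
    p=c.proj(np.c_[x+r*np.cos(t),y+r*np.sin(t),0*t+z]); cv2.polylines(im,[np.round(p*8).astype(np.int32)],True,(255,0,255),1,cv2.LINE_AA,3)
cv2.imwrite('pics/c4.png',cv2.resize(im[140:330,60:420],None,fx=2.2,fy=2.2,interpolation=3))
```

```text
w12 [ 0.4944 -0.2844  0.219 ] [-179.73    0.33   -0.01]
```

View pics/c4.png

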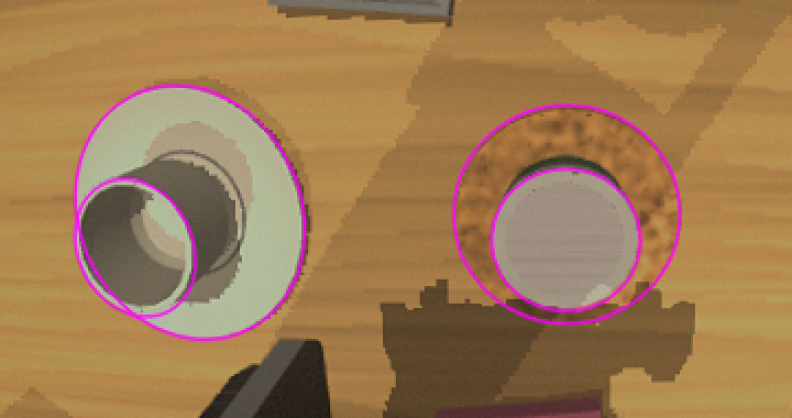

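c4: the projected outlines lie on the saucer, cup, trivet and tin, so both placings are centred. Next is the pod box.

Call:
{"method": "step_arm", "body": {
  "deltas": [
    {"slide":[0.008,0.02,0],"rot":[0,0,0.022],"claw":1},
    {"slide":[0.008,0.03,0],"rot":[0,0,0.022],"claw":1},
    {"slide":[0.008,0.03,0],"rot":[0,0,0.022],"claw":1},
    {"slide":[0.008,0.03,0],"rot":[0,0,0.022],"claw":1},
    {"slide":[0.008,0.03,0],"rot":[0,0,0.022],"claw":1},
    {"slide":[0.008,0.03,0],"rot":[0,0,0.022],"claw":1},
    {"slide":[0.008,0.03,0],"rot":[0,0,0.022],"claw":1},
    {"slide":[0.008,0.03,0],"rot":[0,0,0.022],"claw":1}
  ]
}}

```text
clock: 20.87
position: [0.5591, -0.0532, 0.2206]
tcp_rot: [-179.8, 0.2, 10.1]
contact_force: [-0.3, -0.5, -0.3]
opening: 0.0852
grasp_force: 0.0
```

Call:
{"method": "step_arm", "body": {
  "deltas": [
    {"slide":[0.008,0.03,0],"rot":[0,0,0.022],"claw":1},
    {"slide":[0.008,0.03,0],"rot":[0,0,0.022],"claw":1},
    {"slide":[0.008,0.03,0],"rot":[0,0,0.022],"claw":1},
    {"slide":[0.008,0.03,0],"rot":[0,0,0.022],"claw":1},
    {"slide":[0.008,0.03,0],"rot":[0,0,0.022],"claw":1},
    {"slide":[0.008,0.03,0],"rot":[0,0,0.022],"claw":1},
    {"slide":[0.008,0.03,0],"rot":[0,0,0.022],"claw":1},
    {"slide":[0.006,0.03,0],"rot":[0,0,0.022],"claw":1}
  ]
}}

```text
clock: 21.53
position: [0.6212, 0.1868, 0.2203]
tcp_rot: [-179.8, 0.2, 20.2]
contact_force: [0.7, -1.1, 0.2]
opening: 0.0853
grasp_force: 0.0
```

Call:
{"method": "step_arm", "body": {
  "deltas": [
    {"slide":[0.005,0.01,0],"rot":[0,0,0.004],"claw":1},
    {"slide":[0,0,0],"rot":[0,0,0],"claw":1},
    {"slide":[0,0,0],"rot":[0,0,0],"claw":1},
    {"slide":[0,0,0],"rot":[0,0,0],"claw":1},
    {"slide":[0,0,0],"rot":[0,0,0],"claw":1},
    {"slide":[0,0,0],"rot":[0,0,0],"claw":1}
  ]
}}

```text
clock: 22.03
position: [0.6261, 0.1941, 0.2212]
tcp_rot: [-179.8, 0.2, 20.3]
contact_force: [-0.2, 0.6, 0.2]
opening: 0.0854
grasp_force: 0.0
```

Run:
```python
from m import *
im,c=shotm('w13',3); o=im.copy()
u=R.from_euler('z',20.4,True).as_matrix()
def box(x,y,z,L,W,yaw,col):
    M=R.from_euler('z',yaw,True).as_matrix(); P=np.array([[a*L/2,b*W/2,0] for a,b in((1,1),(1,-1),(-1,-1),(-1,1))])@M.T+[x,y,z]
    p=c.proj(P); cv2.polylines(im,[np.round(p*8).astype(np.int32)],True,col,1,cv2.LINE_AA,3); return p
p=box(.6429,.2027,.056,.092,.052,20.4,(255,0,255)); q=box(.6429,.2027,.016,.12,.064,20.4,(255,255,0)); print(p,q)
x,y=np.minimum(p.min(0),q.min(0)).astype(int)-30; y=max(y,0);x2,y2=np.maximum(p.max(0),q.max(0)).astype(int)+30; print(x,y)
cv2.imwrite('pics/c5.png',cv2.resize(im[y:y2,x:x2],None,fx=3,fy=3,interpolation=3)); print(y2-y,x2-x)
```

```text
w13 [0.6261 0.1943 0.2212] [-179.84    0.16   20.32]
[[280.4739 143.3216]
 [345.3774 143.1906]
 [343.7436 252.9928]
 [282.5897 252.9861]] [[277.9448 127.497 ]
 [348.6668 127.3477]
 [346.715  254.1332]
 [280.3853 254.1264]]
247 97
187 131
```

View pics/c5.png

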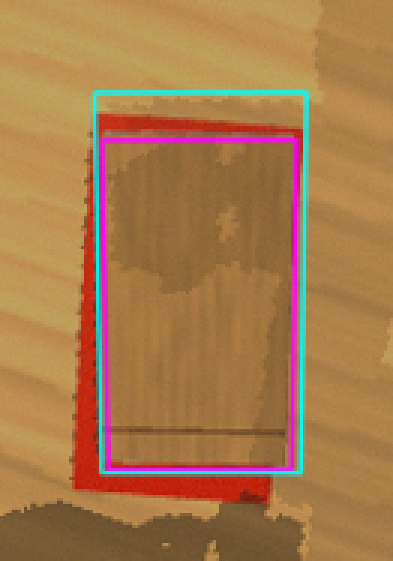

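c5: the box top matches the magenta prediction to within a couple of pixels, and the red book is turned a few degrees from it. Now I'll grasp the box.

Call:
{"method": "step_arm", "body": {
  "deltas": [
    {"slide":[0.0085,0.0042,-0.02],"rot":[0,0,0],"claw":1},
    {"slide":[0.0085,0.0042,-0.03],"rot":[0,0,0],"claw":1},
    {"slide":[0,0,-0.03],"rot":[0,0,0],"claw":1},
    {"slide":[0,0,-0.03],"rot":[0,0,0],"claw":1},
    {"slide":[0,0,-0.025],"rot":[0,0,0],"claw":1},
    {"slide":[0,0,-0.015],"rot":[0,0,0],"claw":1},
    {"slide":[0,0,0],"rot":[0,0,0],"claw":1},
    {"slide":[0,0,0],"rot":[0,0,0],"claw":1}
  ]
}}

```text
clock: 22.9
position: [0.6428, 0.2036, 0.0705]
tcp_rot: [-179.8, 0.3, 20.4]
contact_force: [0.1, -0.2, -0.1]
opening: 0.0852
grasp_force: 0.0
```

Call:
{"method": "step_arm", "body": {
  "deltas": [
    {"slide":[0,0,0],"rot":[0,0,0],"claw":1},
    {"slide":[0,0,0],"rot":[0,0,0],"claw":1},
    {"slide":[0,0,0],"rot":[0,0,0],"claw":1}
  ]
}}

```text
clock: 23.15
position: [0.644, 0.2039, 0.073]
tcp_rot: [-179.9, -0.0, 20.4]
contact_force: [0.1, 0.9, 1.2]
opening: 0.0855
grasp_force: 0.0
```

Call:
{"method": "step_arm", "body": {
  "deltas": [
    {"slide":[-0.0005,-0.001,-0.015],"rot":[0,0,0],"claw":1},
    {"slide":[0,0,-0.015],"rot":[0,0,0],"claw":1},
    {"slide":[0,0,-0.004],"rot":[0,0,0],"claw":1},
    {"slide":[0,0,0],"rot":[0,0,0],"claw":0.85},
    {"slide":[0,0,0],"rot":[0,0,0],"claw":0.75},
    {"slide":[0,0,0],"rot":[0,0,0],"claw":0.7},
    {"slide":[0,0,0],"rot":[0,0,0],"claw":0.66},
    {"slide":[0,0,0],"rot":[0,0,0],"claw":0.63}
  ]
}}

```text
clock: 23.82
position: [0.6431, 0.2031, 0.038]
tcp_rot: [-179.8, 0.1, 20.4]
contact_force: [-0.2, 0.0, 1.2]
opening: 0.0539
grasp_force: 0.3
```

Call:
{"method": "step_arm", "body": {
  "deltas": [
    {"slide":[0,0,0],"rot":[0,0,0],"claw":0.6},
    {"slide":[0,0,0],"rot":[0,0,0],"claw":0.5},
    {"slide":[0,0,0],"rot":[0,0,0],"claw":0.3},
    {"slide":[0,0,0],"rot":[0,0,0],"claw":0},
    {"slide":[0,0,0],"rot":[0,0,0],"claw":0}
  ]
}}

```text
clock: 24.23
position: [0.6432, 0.203, 0.0382]
tcp_rot: [-179.8, 0.1, 20.4]
contact_force: [-0.8, 0.8, 6.5]
opening: 0.0514
grasp_force: 31.8
```

Call:
{"method": "step_arm", "body": {
  "deltas": [
    {"slide":[0,0,0.004],"rot":[0,0,0],"claw":0},
    {"slide":[0,0,0.015],"rot":[0,0,0],"claw":0},
    {"slide":[0,0,0.03],"rot":[0,0,0],"claw":0},
    {"slide":[0,0,0.03],"rot":[0,0,0],"claw":0},
    {"slide":[0,0,0.03],"rot":[0,0,0],"claw":0},
    {"slide":[0,0,0.03],"rot":[0,0,0],"claw":0},
    {"slide":[0,0,0.025],"rot":[0,0,0],"claw":0},
    {"slide":[0,0,0],"rot":[0,0,0],"claw":0}
  ]
}}

```text
clock: 24.9
position: [0.6443, 0.2031, 0.208]
tcp_rot: [-179.9, -0.4, 20.4]
contact_force: [-0.5, 0.3, -0.2]
opening: 0.0518
grasp_force: 31.6
```

Run:
```python
from m import *
im,c=shotm('w14',2)
for C in quad(im,(170,170,60),(180,255,255))+quad(im,(0,190,60),(4,255,255)): print(cv2.contourArea(C),cv2.boundingRect(C))
```

```text
w14 [0.644  0.203  0.2063] [-179.89   -0.29   20.39]
2150.0 (276, 156, 75, 34)
```

Call:
{"method": "step_arm", "body": {
  "deltas": [
    {"slide":[-0.002,-0.02,0],"rot":[0,0,-0.035],"claw":0},
    {"slide":[-0.002,-0.03,0],"rot":[0,0,-0.035],"claw":0},
    {"slide":[-0.002,-0.03,0],"rot":[0,0,-0.035],"claw":0},
    {"slide":[-0.002,-0.03,0],"rot":[0,0,-0.035],"claw":0},
    {"slide":[-0.002,-0.03,0],"rot":[0,0,-0.035],"claw":0},
    {"slide":[-0.002,-0.03,0],"rot":[0,0,-0.035],"claw":0},
    {"slide":[-0.002,-0.03,0],"rot":[0,0,-0.035],"claw":0},
    {"slide":[-0.002,-0.03,0],"rot":[0,0,-0.035],"claw":0}
  ]
}}

```text
clock: 25.72
position: [0.6254, -0.0286, 0.1981]
tcp_rot: [-179.8, 0.4, 4.3]
contact_force: [0.6, -0.1, -1.7]
opening: 0.0513
grasp_force: 31.5
```

Call:
{"method": "step_arm", "body": {
  "deltas": [
    {"slide":[-0.002,-0.03,0],"rot":[0,0,-0.035],"claw":0},
    {"slide":[-0.002,-0.03,0],"rot":[0,0,-0.035],"claw":0},
    {"slide":[-0.002,-0.03,0],"rot":[0,0,-0.035],"claw":0},
    {"slide":[-0.002,-0.03,0],"rot":[0,0,-0.035],"claw":0},
    {"slide":[-0.002,-0.03,0],"rot":[0,0,-0.032],"claw":0},
    {"slide":[0,-0.015,0],"rot":[0,0,0],"claw":0},
    {"slide":[0,0,0],"rot":[0,0,0],"claw":0},
    {"slide":[0,0,0],"rot":[0,0,0],"claw":0}
  ]
}}

```text
clock: 26.38
position: [0.6162, -0.1922, 0.199]
tcp_rot: [-179.8, 0.3, -5.5]
contact_force: [0.4, 0.9, -0.2]
opening: 0.0514
grasp_force: 31.5
```

Call:
{"method": "step_arm", "body": {
  "deltas": [
    {"slide":[0,0,0],"rot":[0,0,0],"claw":0},
    {"slide":[0,0,0],"rot":[0,0,0],"claw":0},
    {"slide":[0,0,0],"rot":[0,0,0],"claw":0}
  ]
}}

```text
clock: 26.63
position: [0.6168, -0.1908, 0.2008]
tcp_rot: [-179.8, 0.2, -5.4]
contact_force: [-0.2, -0.1, -0.7]
opening: 0.0516
grasp_force: 31.5
```

Run:
```python
from m import *
im,c=shotm('w15',2)
def box(x,y,z,L,W,yaw,col):
    M=R.from_euler('z',yaw,True).as_matrix(); P=np.array([[a*L/2,b*W/2,0] for a,b in((1,1),(1,-1),(-1,-1),(-1,1))])@M.T+[x,y,z]
    p=c.proj(P); cv2.polylines(im,[np.round(p*8).astype(np.int32)],True,col,1,cv2.LINE_AA,3)
T=np.load('pics/w15.npy')
box(.62,-.2017,.014,.122,.08,-5.5,(255,0,255)); z=T[2,3]-.0382+.056
box(T[0,3],T[1,3],z,.092,.052,R.from_matrix(T[:3,:3]).as_euler('xyz',True)[2],(255,255,0))
cv2.imwrite('pics/c6.png',im)
```

```text
w15 [ 0.6168 -0.1909  0.2009] [-179.82    0.18   -5.39]
```

View pics/c6.png

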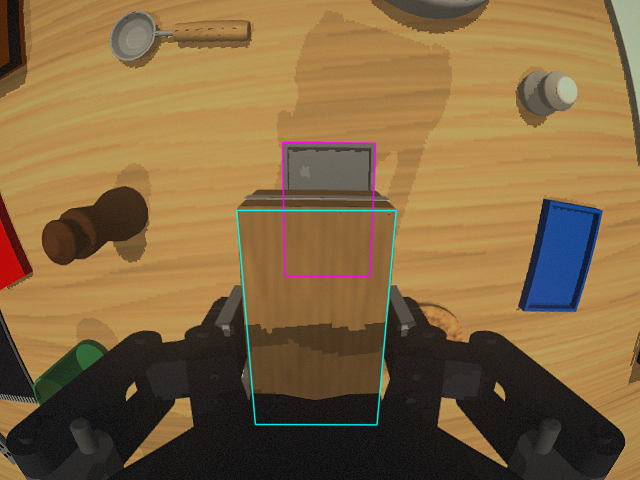

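c6: the outlines match the tray (x 283–375, far edge y 143) and the held box. I'll lower it in.

Call:
{"method": "step_arm", "body": {
  "deltas": [
    {"slide":[0.0016,-0.0054,-0.015],"rot":[0,0,0],"claw":0},
    {"slide":[0.0016,-0.0054,-0.025],"rot":[0,0,0],"claw":0},
    {"slide":[0,0,-0.025],"rot":[0,0,0],"claw":0},
    {"slide":[0,0,-0.025],"rot":[0,0,0],"claw":0},
    {"slide":[0,0,-0.025],"rot":[0,0,0],"claw":0},
    {"slide":[0,0,-0.02],"rot":[0,0,0],"claw":0},
    {"slide":[0,0,-0.01],"rot":[0,0,0],"claw":0},
    {"slide":[0,0,0],"rot":[0,0,0],"claw":0}
  ]
}}

```text
clock: 27.45
position: [0.6184, -0.2022, 0.0529]
tcp_rot: [-179.8, 0.5, -5.5]
contact_force: [-0.5, -0.0, -0.6]
opening: 0.0514
grasp_force: 31.6
```

Call:
{"method": "step_arm", "body": {
  "deltas": [
    {"slide":[0,0,0],"rot":[0,0,0],"claw":0},
    {"slide":[0,0,0],"rot":[0,0,0],"claw":0},
    {"slide":[0,0,0],"rot":[0,0,0],"claw":0}
  ]
}}

```text
clock: 27.7
position: [0.6208, -0.2034, 0.0581]
tcp_rot: [-179.9, -0.0, -5.5]
contact_force: [-0.8, -0.2, -0.8]
opening: 0.0513
grasp_force: 31.6
```

Call:
{"method": "step_arm", "body": {
  "deltas": [
    {"slide":[0,0.0012,-0.012],"rot":[0,0,0],"claw":0},
    {"slide":[0,0,-0.011],"rot":[0,0,0],"claw":0},
    {"slide":[0,0,-0.006],"rot":[0,0,0],"claw":0},
    {"slide":[0,0,0],"rot":[0,0,0],"claw":0},
    {"slide":[0,0,0],"rot":[0,0,0],"claw":0},
    {"slide":[0,0,0],"rot":[0,0,0],"claw":0},
    {"slide":[0,0,0],"rot":[0,0,0],"claw":0}
  ]
}}

```text
clock: 28.28
position: [0.6195, -0.2018, 0.0263]
tcp_rot: [-179.8, 0.2, -5.5]
contact_force: [-0.2, -0.0, -1.3]
opening: 0.0511
grasp_force: 32.1
```

Call:
{"method": "step_arm", "body": {
  "deltas": [
    {"slide":[0,0,-0.001],"rot":[0,0,0],"claw":0},
    {"slide":[0,0,-0.001],"rot":[0,0,0],"claw":0},
    {"slide":[0,0,0],"rot":[0,0,0],"claw":0},
    {"slide":[0,0,0],"rot":[0,0,0],"claw":0},
    {"slide":[0,0,0],"rot":[0,0,0],"claw":0}
  ]
}}

```text
clock: 28.7
position: [0.6199, -0.2019, 0.0256]
tcp_rot: [-179.8, 0.2, -5.5]
contact_force: [-3.4, -0.3, 4.5]
opening: 0.0517
grasp_force: 32.8
```

Call:
{"method": "step_arm", "body": {
  "deltas": [
    {"slide":[0,0,0],"rot":[0,0,0],"claw":0.68},
    {"slide":[0,0,0],"rot":[0,0,0],"claw":0.75},
    {"slide":[0,0,0],"rot":[0,0,0],"claw":0.85},
    {"slide":[0,0,0],"rot":[0,0,0],"claw":0.9},
    {"slide":[0,0,0],"rot":[0,0,0],"claw":0.9},
    {"slide":[0,0,0.02],"rot":[0,0,0],"claw":0.9},
    {"slide":[0,0,0.035],"rot":[0,0,0],"claw":1},
    {"slide":[0,0,0.035],"rot":[0,0,0],"claw":1}
  ]
}}

```text
clock: 29.37
position: [0.6188, -0.2015, 0.1143]
tcp_rot: [-179.8, 0.4, -5.5]
contact_force: [0.3, -0.7, 0.9]
opening: 0.0858
grasp_force: 0.0
```

Call:
{"method": "step_arm", "body": {
  "deltas": [
    {"slide":[0,0,0.035],"rot":[0,0,0],"claw":1},
    {"slide":[0,0,0.035],"rot":[0,0,0],"claw":1},
    {"slide":[0,0,0.035],"rot":[0,0,0],"claw":1},
    {"slide":[0,0.02,0],"rot":[0,0,0.03],"claw":1},
    {"slide":[0,0.03,0],"rot":[0,0,0.035],"claw":1},
    {"slide":[0,0.03,0],"rot":[0,0,0.035],"claw":1},
    {"slide":[0,0.03,0],"rot":[0,0,0.035],"claw":1},
    {"slide":[0,0.03,0],"rot":[0,0,0.035],"claw":1}
  ]
}}

```text
clock: 30.03
position: [0.6196, -0.0606, 0.2199]
tcp_rot: [-179.8, 0.2, 4.3]
contact_force: [-0.4, 0.1, -0.1]
opening: 0.0853
grasp_force: 0.0
```

Call:
{"method": "step_arm", "body": {
  "deltas": [
    {"slide":[0,0.03,0],"rot":[0,0,0.035],"claw":1},
    {"slide":[0,0.03,0],"rot":[0,0,0.035],"claw":1},
    {"slide":[0,0.03,0],"rot":[0,0,0.035],"claw":1},
    {"slide":[0,0.03,0],"rot":[0,0,0.035],"claw":1},
    {"slide":[0,0.03,0],"rot":[0,0,0.035],"claw":1},
    {"slide":[0,0.03,0],"rot":[0,0,0.035],"claw":1},
    {"slide":[0,0.03,0],"rot":[0,0,0.035],"claw":1},
    {"slide":[0,0.03,0],"rot":[0,0,0.03],"claw":1}
  ]
}}

```text
clock: 30.7
position: [0.6196, 0.1797, 0.2199]
tcp_rot: [-179.8, 0.2, 20.1]
contact_force: [0.1, -0.0, 0.4]
opening: 0.0855
grasp_force: 0.0
```

Call:
{"method": "step_arm", "body": {
  "deltas": [
    {"slide":[0,0.015,0],"rot":[0,0,0],"claw":1},
    {"slide":[0,0,0],"rot":[0,0,0],"claw":1},
    {"slide":[0,0,0],"rot":[0,0,0],"claw":1},
    {"slide":[0,0,0],"rot":[0,0,0],"claw":1},
    {"slide":[0,0,0],"rot":[0,0,0],"claw":1},
    {"slide":[0,0,0],"rot":[0,0,0],"claw":1}
  ]
}}

```text
clock: 31.2
position: [0.6201, 0.1918, 0.22]
tcp_rot: [-179.8, 0.2, 19.9]
contact_force: [0.6, -0.0, -0.0]
opening: 0.0853
grasp_force: 0.0
```

```bash
cat >> m.py <<'E'
def redbook(im,c,z=.016):
    h=cv2.cvtColor(im,cv2.COLOR_BGR2HSV); m=cv2.inRange(h,(0,190,60),(5,255,255))|cv2.inRange(h,(172,190,60),(180,255,255))
    m=cv2.morphologyEx(m,cv2.MORPH_CLOSE,np.ones((5,5))); C=max(cv2.findContours(m,0,2)[0],key=cv2.contourArea)
    q=cv2.approxPolyN(C,4,ensure_convex=True).reshape(-1,2).astype(float); P=np.array([c.at(p,z)[:2] for p in q])
    W=np.array([c.at(p,z)[:2] for p in C[:,0]],np.float32)*1000; r=cv2.minAreaRect(W)
    print('px',q.tolist());print(P);print('centre',P.mean(0),'rect',r); return q,P
E
python3 - <<'E'
from m import *
im,c=shotm('w16',3); redbook(im,c)
E
```

```text
w16 [0.62  0.192 0.22 ] [-179.84    0.17   19.9 ]
px [[348.0, 131.0], [337.0, 258.0], [270.0, 254.0], [277.0, 128.0]]
[[0.7007 0.1902]
 [0.5849 0.1573]
 [0.5666 0.2193]
 [0.6816 0.2514]]
centre [0.6334 0.2045] rect ((633.2376098632812, 204.39825439453125), (119.71604919433594, 63.63903045654297), 15.844164848327637)
```

The red book is at (0.6333, 0.2044), yaw 15.8°, and its measured size of 119.7×63.6 mm fits a top at 16 mm. Before grasping it I want a clear look at the big notebook.

Call:
{"method": "step_arm", "body": {
  "deltas": [
    {"slide":[-0.025,0.012,0.0025],"rot":[0,0,-0.04],"claw":1},
    {"slide":[-0.028,0.014,0.0025],"rot":[0,0,-0.045],"claw":1},
    {"slide":[-0.028,0.014,0.0025],"rot":[0,0,-0.045],"claw":1},
    {"slide":[-0.028,0.014,0.0025],"rot":[0,0,-0.045],"claw":1},
    {"slide":[-0.028,0.014,0.0025],"rot":[0,0,-0.045],"claw":1},
    {"slide":[-0.028,0.014,0.0025],"rot":[0,0,-0.045],"claw":1},
    {"slide":[-0.028,0.014,0.0025],"rot":[0,0,-0.045],"claw":1},
    {"slide":[-0.027,0.012,0.0025],"rot":[0,0,-0.035],"claw":1}
  ]
}}

```text
clock: 32.07
position: [0.3983, 0.3016, 0.2402]
tcp_rot: [-179.8, 0.2, 0.1]
contact_force: [0.4, 0.2, 1.8]
opening: 0.0856
grasp_force: 0.0
```

Call:
{"method": "step_arm", "body": {
  "deltas": [
    {"slide":[0,0,0],"rot":[0,0,0],"claw":1},
    {"slide":[0,0,0],"rot":[0,0,0],"claw":1},
    {"slide":[0,0,0],"rot":[0,0,0],"claw":1},
    {"slide":[0,0,0],"rot":[0,0,0],"claw":1},
    {"slide":[0,0,0],"rot":[0,0,0],"claw":1}
  ]
}}

```text
clock: 32.48
position: [0.4005, 0.3006, 0.2396]
tcp_rot: [-179.9, 0.2, 0.2]
contact_force: [-0.8, 0.4, 0.0]
opening: 0.0854
grasp_force: 0.0
```

```bash
cat >> m.py <<'E'
from scipy.optimize import least_squares
def bigbook(im,c,z=.01,x0=(.458,.307,0)):
    # radial edge search around a guessed rectangle, far + side edges, robust fit
    g=cv2.GaussianBlur(im,(0,0),1).astype(np.float32); x,y,a=x0
    for it in range(3):
        M=np.array([[np.cos(a),-np.sin(a)],[np.sin(a),np.cos(a)]]); L=[]
        for e,n,h,rng in(((0,1),(1,0),.08,.05),((1,0),(0,1),.0575,.07),((1,0),(0,-1),.0575,.07)):
            for s in np.linspace(-rng,rng,40):
                o=np.arange(-.012,.012,.0004); w=np.outer(h+o,n)+np.array(e)*s; W=w@M.T+[x,y]
                p=c.proj(np.c_[W,0*o+z]).astype(np.float32); v=cv2.remap(g,p[:,:1].copy(),p[:,1:].copy(),1)[:,0].mean(1)
                if p.min()<2 or p[:,0].max()>637 or p[:,1].max()>478: continue
                d=v[4:]-v[:-4]; k=d.argmax()
                if d[k]>25: L.append((*W[k+2],*n,h))
        L=np.array(L)
        def f(q):
            M=np.array([[np.cos(q[2]),-np.sin(q[2])],[np.sin(q[2]),np.cos(q[2])]]); l=(L[:,:2]-q[:2])@M; return (l*L[:,2:4]).sum(1)-L[:,4]
        r=least_squares(f,[x,y,a],loss='soft_l1',f_scale=.0005); x,y,a=r.x
    res=f(r.x); print('book',x,y,np.degrees(a),'n',[int(((L[:,2:4]==n).all(1)).sum()) for n in((1,0),(0,1),(0,-1))],'med per edge',[np.median(res[(L[:,2:4]==n).all(1)])*1e3 for n in((1,0),(0,1),(0,-1))]); return r.x
E
python3 - <<'E'
from m import *
im,c=shotm('w17',3)
print(c.proj([[.378,.36,.01],[.54,.36,.01],[.54,.25,.01],[.378,.25,.01]]))
bigbook(im,c)
for n in('w8','w9','w16'): bigbook(*load(n))
E
```

```text
w17 [0.4005 0.3007 0.2396] [-179.86    0.2     0.16]
[[257.7604 228.5635]
 [255.4809  67.6086]
 [368.7667  67.6165]
 [365.7431 228.9651]]
book 0.46022799729386893 0.30783939538598515 3.8323133536102083 n [40, 40, 40] med per edge [np.float64(-0.008378234335255919), np.float64(-0.010431765245517977), np.float64(0.013152911340866269)]
book 0.46141664563825074 0.3074653410695382 3.581701226382927 n [40, 40, 30] med per edge [np.float64(4.9524175219084476e-05), np.float64(0.798710031641163), np.float64(2.378796387076984)]
book 0.4619985340414558 0.30767187751080527 3.853745211720298 n [40, 24, 36] med per edge [np.float64(0.015331793511104419), np.float64(0.03110235649297563), np.float64(-0.013521616075231474)]
book 0.4636746098187565 0.3084009295460858 3.8674091412563714 n [40, 40, 5] med per edge [np.float64(0.022814137257250178), np.float64(-0.02118006554724383), np.float64(1.6733982307009718)]
```

Call:
{"method": "step_arm", "body": {
  "deltas": [
    {"slide":[0.027,-0.011,-0.01],"rot":[0,0,0.0343],"claw":1},
    {"slide":[0.03,-0.0124,-0.01],"rot":[0,0,0.0343],"claw":1},
    {"slide":[0.03,-0.0124,-0.01],"rot":[0,0,0.0343],"claw":1},
    {"slide":[0.03,-0.0124,-0.01],"rot":[0,0,0.0343],"claw":1},
    {"slide":[0.03,-0.0124,-0.01],"rot":[0,0,0.0343],"claw":1},
    {"slide":[0.03,-0.0124,-0.01],"rot":[0,0,0.0343],"claw":1},
    {"slide":[0.03,-0.0124,-0.01],"rot":[0,0,0.0343],"claw":1},
    {"slide":[0.0258,-0.0108,-0.01],"rot":[0,0,0.0343],"claw":1}
  ]
}}

```text
clock: 33.35
position: [0.6344, 0.2035, 0.1589]
tcp_rot: [-179.8, 0.2, 16.0]
contact_force: [-0.4, 0.3, 0.8]
opening: 0.0854
grasp_force: 0.0
```

Call:
{"method": "step_arm", "body": {
  "deltas": [
    {"slide":[0,0,-0.02],"rot":[0,0,0],"claw":1},
    {"slide":[0,0,-0.02],"rot":[0,0,0],"claw":1},
    {"slide":[0,0,-0.02],"rot":[0,0,0],"claw":1},
    {"slide":[0,0,-0.02],"rot":[0,0,0],"claw":1},
    {"slide":[0,0,0],"rot":[0,0,0],"claw":1},
    {"slide":[0,0,0],"rot":[0,0,0],"claw":1},
    {"slide":[0,0,0],"rot":[0,0,0],"claw":1},
    {"slide":[0,0,0],"rot":[0,0,0],"claw":1}
  ]
}}

```text
clock: 34.02
position: [0.6336, 0.2052, 0.0822]
tcp_rot: [-179.8, -0.0, 16.0]
contact_force: [-0.4, 0.2, -0.2]
opening: 0.0853
grasp_force: 0.0
```

Run:
```python
from m import *
im,c=shotm('w18',3); redbook(im,c)
im,c=load('w17')   # near end of big book along its axis
a=np.radians(3.84);s=np.arange(-.1,.1,.002)
for off in(-.03,0,.03):
    W=np.c_[.461+s*np.cos(a)-off*np.sin(a),.3077+s*np.sin(a)+off*np.cos(a),0*s+.01];p=c.proj(W).astype(np.float32)
    v=cv2.remap(im,p[:,:1].copy(),p[:,1:].copy(),1)[:,0].mean(1); print([(round(x*1e3),int(y)) for x,y in zip(s,v) if x<-.06])
```

```text
w18 [0.6335 0.2052 0.082 ] [-179.84   -0.01   15.95]
px [[378.0, 155.0], [366.0, 350.0], [263.0, 350.0], [257.0, 152.0]]
[[0.7007 0.1891]
 [0.5843 0.1575]
 [0.566  0.2206]
 [0.6842 0.2526]]
centre [0.6338 0.2049] rect ((633.5299072265625, 204.81924438476562), (120.92565155029297, 64.14009094238281), 15.921977996826172)
[(-100, 147), (-98, 146), (-96, 145), (-94, 148), (-92, 149), (-90, 151), (-88, 150), (-86, 149), (-84, 148), (-82, 140), (-80, 57), (-78, 56), (-76, 59), (-74, 50), (-72, 42), (-70, 51), (-68, 44), (-66, 46), (-64, 47), (-62, 44)]
[(-100, 143), (-98, 146), (-96, 143), (-94, 143), (-92, 148), (-90, 150), (-88, 150), (-86, 146), (-84, 128), (-82, 107), (-80, 44), (-78, 48), (-76, 47), (-74, 47), (-72, 48), (-70, 46), (-68, 48), (-66, 45), (-64, 50), (-62, 46)]
[(-100, 147), (-98, 143), (-96, 142), (-94, 145), (-92, 145), (-90, 145), (-88, 149), (-86, 150), (-84, 150), (-82, 104), (-80, 49), (-78, 47), (-76, 47), (-74, 48), (-72, 50), (-70, 49), (-68, 49), (-66, 51), (-64, 52), (-62, 50)]
```

Big book near edge is about 81 mm from centre, so the centre holds at (0.4605, 0.3077), yaw 3.84°. Descending on the red book.

Call:
{"method": "step_arm", "body": {
  "deltas": [
    {"slide":[0,0,-0.02],"rot":[0,0,0],"claw":0.9},
    {"slide":[0,0,-0.02],"rot":[0,0,0],"claw":0.85},
    {"slide":[0,0,-0.014],"rot":[0,0,0],"claw":0.85},
    {"slide":[0,0,-0.006],"rot":[0,0,0],"claw":0.85},
    {"slide":[0,0,0],"rot":[0,0,0],"claw":0.85},
    {"slide":[0,0,0],"rot":[0,0,0],"claw":0.85},
    {"slide":[0,0,0],"rot":[0,0,0],"claw":0.85},
    {"slide":[0,0,0],"rot":[0,0,0],"claw":0.85}
  ]
}}

```text
clock: 34.88
position: [0.6334, 0.2052, 0.0215]
tcp_rot: [-179.8, 0.0, 16.0]
contact_force: [0.1, 0.8, 0.2]
opening: 0.0724
grasp_force: 0.0
```

Call:
{"method": "step_arm", "body": {
  "deltas": [
    {"slide":[0,0,-0.004],"rot":[0,0,0],"claw":0.85},
    {"slide":[0,0,-0.003],"rot":[0,0,0],"claw":0.85},
    {"slide":[0,0,0],"rot":[0,0,0],"claw":0.85},
    {"slide":[0,0,0],"rot":[0,0,0],"claw":0.85},
    {"slide":[0,0,0],"rot":[0,0,0],"claw":0.85},
    {"slide":[0,0,0],"rot":[0,0,0],"claw":0.85}
  ]
}}

```text
clock: 35.38
position: [0.6327, 0.205, 0.013]
tcp_rot: [-179.8, 0.2, 15.9]
contact_force: [0.3, -0.3, -0.2]
opening: 0.0723
grasp_force: 0.0
```

Call:
{"method": "step_arm", "body": {
  "deltas": [
    {"slide":[0,0,-0.0025],"rot":[0,0,0],"claw":0.85},
    {"slide":[0,0,0],"rot":[0,0,0],"claw":0.85},
    {"slide":[0,0,0],"rot":[0,0,0],"claw":0.8},
    {"slide":[0,0,0],"rot":[0,0,0],"claw":0.76},
    {"slide":[0,0,0],"rot":[0,0,0],"claw":0.74},
    {"slide":[0,0,0],"rot":[0,0,0],"claw":0.7},
    {"slide":[0,0,0],"rot":[0,0,0],"claw":0.6},
    {"slide":[0,0,0],"rot":[0,0,0],"claw":0.4}
  ],
  "squeeze": 40
}}

```text
clock: 36.05
position: [0.6329, 0.205, 0.0109]
tcp_rot: [-179.8, 0.1, 16.0]
contact_force: [-0.1, -0.8, 3.5]
opening: 0.0625
grasp_force: 44.4
```

Call:
{"method": "step_arm", "body": {
  "deltas": [
    {"slide":[0,0,0],"rot":[0,0,0],"claw":0.2},
    {"slide":[0,0,0],"rot":[0,0,0],"claw":0},
    {"slide":[0,0,0],"rot":[0,0,0],"claw":0},
    {"slide":[0,0,0.003],"rot":[0,0,0],"claw":0},
    {"slide":[0,0,0.008],"rot":[0,0,0],"claw":0},
    {"slide":[0,0,0],"rot":[0,0,0],"claw":0},
    {"slide":[0,0,0],"rot":[0,0,0],"claw":0}
  ]
}}

```text
clock: 36.63
position: [0.6329, 0.205, 0.022]
tcp_rot: [-179.8, 0.1, 16.0]
contact_force: [0.0, -0.3, -1.0]
opening: 0.0625
grasp_force: 44.0
```

Call:
{"method": "step_arm", "body": {
  "deltas": [
    {"slide":[0,0,0.015],"rot":[0,0,0],"claw":0},
    {"slide":[0,0,0.03],"rot":[0,0,0],"claw":0},
    {"slide":[0,0,0.03],"rot":[0,0,0],"claw":0},
    {"slide":[0,0,0.015],"rot":[0,0,0],"claw":0},
    {"slide":[0,0,0],"rot":[0,0,0],"claw":0},
    {"slide":[0,0,0],"rot":[0,0,0],"claw":0}
  ]
}}

```text
clock: 37.13
position: [0.633, 0.2051, 0.1128]
tcp_rot: [-179.8, 0.0, 16.0]
contact_force: [-1.0, 0.2, -1.5]
opening: 0.0624
grasp_force: 44.2
```

Call:
{"method": "step_arm", "body": {
  "deltas": [
    {"slide":[-0.0215,0.0128,0],"rot":[0,0,-0.0264],"claw":0},
    {"slide":[-0.0215,0.0128,0],"rot":[0,0,-0.0264],"claw":0},
    {"slide":[-0.0215,0.0128,0],"rot":[0,0,-0.0264],"claw":0},
    {"slide":[-0.0215,0.0128,0],"rot":[0,0,-0.0264],"claw":0},
    {"slide":[-0.0215,0.0128,0],"rot":[0,0,-0.0264],"claw":0},
    {"slide":[-0.0215,0.0128,0],"rot":[0,0,-0.0264],"claw":0},
    {"slide":[-0.0215,0.0128,0],"rot":[0,0,-0.0264],"claw":0},
    {"slide":[-0.0215,0.0128,0],"rot":[0,0,-0.0264],"claw":0}
  ]
}}

```text
clock: 37.8
position: [0.4585, 0.3072, 0.1092]
tcp_rot: [-179.9, 0.4, 3.8]
contact_force: [-0.5, 0.5, -1.7]
opening: 0.0627
grasp_force: 44.2
```

Call:
{"method": "step_arm", "body": {
  "deltas": [
    {"slide":[0,0,0],"rot":[0,0,0],"claw":0},
    {"slide":[0,0,0],"rot":[0,0,0],"claw":0},
    {"slide":[0,0,0],"rot":[0,0,0],"claw":0},
    {"slide":[0,0,0],"rot":[0,0,0],"claw":0}
  ]
}}

```text
clock: 38.13
position: [0.461, 0.3067, 0.1106]
tcp_rot: [-179.9, 0.2, 3.8]
contact_force: [-0.8, -0.4, -1.4]
opening: 0.0624
grasp_force: 44.2
```

Run:
```python
from m import *
im,c=shotm('w19',3); T=np.load('pics/w19.npy')
redbook(im,c,T[2,3]-.0109+.016)
```

```text
w19 [0.4611 0.3067 0.1108] [-179.87    0.22    3.8 ]
px [[414.0, 160.0], [386.0, 401.0], [239.0, 401.0], [224.0, 160.0]]
[[0.5251 0.2759]
 [0.4198 0.2719]
 [0.415  0.3384]
 [0.5205 0.3432]]
centre [0.4701 0.3073] rect ((469.8904113769531, 307.4418640136719), (105.14639282226562, 64.2571029663086), 3.7548084259033203)
```

Call:
{"method": "step_arm", "body": {
  "deltas": [
    {"slide":[-0.0013,0.0008,-0.015],"rot":[0,0,0],"claw":0},
    {"slide":[0,0,-0.02],"rot":[0,0,0],"claw":0},
    {"slide":[0,0,-0.02],"rot":[0,0,0],"claw":0},
    {"slide":[0,0,-0.012],"rot":[0,0,0],"claw":0},
    {"slide":[0,0,-0.007],"rot":[0,0,0],"claw":0},
    {"slide":[0,0,0],"rot":[0,0,0],"claw":0},
    {"slide":[0,0,0],"rot":[0,0,0],"claw":0},
    {"slide":[0,0,0],"rot":[0,0,0],"claw":0}
  ]
}}

```text
clock: 39.0
position: [0.4601, 0.3085, 0.0388]
tcp_rot: [-179.8, 0.1, 3.8]
contact_force: [0.1, -0.3, -0.9]
opening: 0.0624
grasp_force: 44.2
```

Call:
{"method": "step_arm", "body": {
  "deltas": [
    {"slide":[0,0,0],"rot":[0,0,0],"claw":0},
    {"slide":[0,0,0],"rot":[0,0,0],"claw":0}
  ]
}}

```text
clock: 39.17
position: [0.4598, 0.3085, 0.0385]
tcp_rot: [-179.8, 0.1, 3.9]
contact_force: [0.3, 0.0, -2.1]
opening: 0.0626
grasp_force: 44.2
```

Call:
{"method": "step_arm", "body": {
  "deltas": [
    {"slide":[0,-0.0008,-0.007],"rot":[0,0,0],"claw":0},
    {"slide":[0,0,-0.006],"rot":[0,0,0],"claw":0},
    {"slide":[0,0,-0.003],"rot":[0,0,0],"claw":0},
    {"slide":[0,0,0],"rot":[0,0,0],"claw":0},
    {"slide":[0,0,0],"rot":[0,0,0],"claw":0},
    {"slide":[0,0,0],"rot":[0,0,0],"claw":0}
  ]
}}

```text
clock: 39.67
position: [0.4591, 0.3073, 0.021]
tcp_rot: [-179.8, 0.2, 3.9]
contact_force: [0.7, 0.9, 0.0]
opening: 0.0627
grasp_force: 44.2
```

Call:
{"method": "step_arm", "body": {
  "deltas": [
    {"slide":[0,0,-0.001],"rot":[0,0,0],"claw":0},
    {"slide":[0,0,-0.001],"rot":[0,0,0],"claw":0},
    {"slide":[0,0,0],"rot":[0,0,0],"claw":0},
    {"slide":[0,0,0],"rot":[0,0,0],"claw":0},
    {"slide":[0,0,0],"rot":[0,0,0],"claw":0}
  ]
}}

```text
clock: 40.08
position: [0.4593, 0.3073, 0.0208]
tcp_rot: [-179.8, 0.2, 3.9]
contact_force: [-6.2, -3.8, 10.8]
opening: 0.0624
grasp_force: 45.5
```

Call:
{"method": "step_arm", "body": {
  "deltas": [
    {"slide":[0,0,0.0008],"rot":[0,0,0],"claw":0.76},
    {"slide":[0,0,0],"rot":[0,0,0],"claw":0.8},
    {"slide":[0,0,0],"rot":[0,0,0],"claw":0.9},
    {"slide":[0,0,0],"rot":[0,0,0],"claw":1},
    {"slide":[0,0,0],"rot":[0,0,0],"claw":1},
    {"slide":[0,0,0.015],"rot":[0,0,0],"claw":1},
    {"slide":[0,0,0.03],"rot":[0,0,0],"claw":1},
    {"slide":[0,0,0.035],"rot":[0,0,0],"claw":1}
  ]
}}

```text
clock: 40.75
position: [0.458, 0.3066, 0.0988]
tcp_rot: [-180.0, 0.4, 3.8]
contact_force: [1.3, 0.7, 0.4]
opening: 0.0855
grasp_force: 0.0
```

Call:
{"method": "step_arm", "body": {
  "deltas": [
    {"slide":[-0.01,0,0.035],"rot":[0,0,0],"claw":1},
    {"slide":[-0.015,0,0.035],"rot":[0,0,0],"claw":1},
    {"slide":[-0.02,0,0.035],"rot":[0,0,0],"claw":1},
    {"slide":[0,0,0.035],"rot":[0,0,0],"claw":1},
    {"slide":[0,0,0],"rot":[0,0,0],"claw":1},
    {"slide":[0,0,0],"rot":[0,0,0],"claw":1},
    {"slide":[0,0,0],"rot":[0,0,0],"claw":1},
    {"slide":[0,0,0],"rot":[0,0,0],"claw":1}
  ]
}}

```text
clock: 41.42
position: [0.414, 0.307, 0.2383]
tcp_rot: [-179.9, 0.3, 3.8]
contact_force: [-0.5, 0.4, 0.5]
opening: 0.0856
grasp_force: 0.0
```

Run:
```python
from m import *
im,c=shotm('w20',3)
redbook(im,c,.026); bigbook(im,c,x0=(.4605,.3077,.067))
a=cams.camera('top')[:,:,::-1]; b=cams.camera('scene')[:,:,::-1]
s=np.hstack([a[120:300,130:500],a[120:300,130:500]*0])
cv2.imwrite('pics/c7.png',np.vstack([cv2.resize(a[130:300,130:510],(800,358),interpolation=3),np.hstack([cv2.resize(b,(320,240),interpolation=3),cv2.resize(im,(320,240),interpolation=3),np.zeros((240,160,3),np.uint8)])]))
```

```text
w20 [0.414  0.307  0.2383] [-179.93    0.34    3.84]
px [[354.0, 98.0], [351.0, 224.0], [284.0, 224.0], [284.0, 98.0]]
[[0.522  0.279 ]
 [0.4024 0.2721]
 [0.3981 0.3365]
 [0.5175 0.3432]]
centre [0.46   0.3077] rect ((459.8498840332031, 307.5676574707031), (119.95426177978516, 64.26422119140625), 3.3852767944335938)
book 0.45974313218358615 0.30781765112679393 3.83743623948895 n [40, 40, 40] med per edge [np.float64(0.01744389011330838), np.float64(-0.004290711044234452), np.float64(0.003954119333494932)]
```

View pics/c7.png

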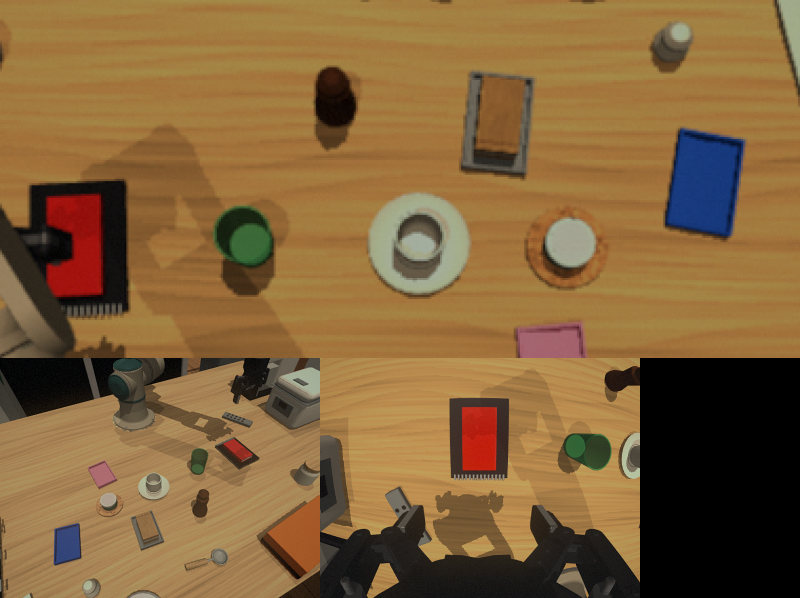

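The composite shows everything in place. The red notebook is centred on the big one to within about 1 mm and 0.5°. The box lies in the grey tray, the cup is on the saucer, the tin is on the trivet, and the tumbler and mill are standing.

```bash
python3 -c "
from rig import workorder
print(workorder.job_done())"
```

```text
the job is handed in; nothing more can be done
None
```

I finished the job and handed it in at about 41.6 s on the robot's clock: by the final camera views, all four things are in place in the order asked, the cup stayed upright throughout, and the tumbler and pepper mill are still standing.

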